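Deal stick cartons into gift trays

ROBOT

A 6-joint arm with a two-finger parallel gripper is mounted at the origin on the work surface. World frame = base frame: x ahead of the robot, y to its left, z up, the work surface at z = 0. Lengths are in mm, angles in rad, forces in N, time in s.
With the tool pointing down it reaches from about 275 to 1000 mm from the base axis. Payload 8.4 kg.
Tool frame: the origin (TCP) lies between the finger pads; the fingertips stand 22 mm ahead of it and the grasp point (between the pads) lies 3 mm ahead of it (r.nose_length is the z of the fingertips in the tool frame, in mm); z points along the fingers, y is the line along which they close (so a half turn about z gives the same grasp; the last joint's range is limited). The gripper opens to 85 mm and grips with 20 to 120 N. Pads are 22 mm wide; open, the fingers measure 114 mm over their backs; the gripper's body (76 mm by 85 mm) begins 54 mm behind the grasp point. The pads swing forward as they close: fully open they stand 13 mm farther back than shut.
Start: joints at [-1.273, 0.353, 1.633, -0, 1.155, -0.002], TCP at [184.579, -597.125, 222.681] pointing down, gripper open.
Joint ranges: [-2.63, 2.63], [-0.92, 2.1], [0.06, 2.66], [-1.3, 4.44], [0, 2.69], [-3.02, 3.02]. Speed limits (rad/s): [2.22, 2.22, 2.79, 3.14, 3.14, 3.14].

INTERFACE

Orientations are given as [roll, pitch, yaw] about the fixed x, y, z axes, in that order (R = Rz(yaw) Ry(pitch) Rx(roll)).
In Python, from rig import r gives the robot as it stands.
- The arm moves only by the shell command python3 steer.py 'ROWS' [FORCE]. ROWS is rows parted by semicolons, their numbers by spaces, 1 to 5 of them, each of 7 numbers: a rotation vector rx, ry, rz in rad, then dx, dy, dz in mm, then the opening from 0.0 (shut) to 1.0 (fully open); each row shifts and turns the commanded pose from where the row before left it, along the tool's axes as they then stand; what a row does not reach is not made up. A row lasts 1/12 s, in which the tool goes at most 41.7 mm and 0.125 rad, less where a joint would pass 70% of its speed; a pose out of reach is approached as far as the arm can. The fingers move at their own pace and stop on an object; FORCE is the grip in N (left out, the last holds). Time passes only in rows, so rows that do not move let the fingers close. It prints the time, the measured TCP pose, the force, the opening and the grip force at its end.
- r.sense(): the state, without advancing time (a new reading comes with each control period).
- r.grab_frame(name): name is "scene" or "top"; returns the picture (480x640x3 uint8, red, green, blue); there is no depth.
- r.camera_params(name): a dict with "fx", "fy", "cx", "cy" (pixels), "dist_coeffs" ([k1, k2, p1, p2, k3] as OpenCV has them; the pictures are not rectified), "rvec" (rotation vector, rad) and "tvec" (3), from world to camera coordinates, as OpenCV has them. Camera axes: x right, y down, z forward; pixel columns grow to the right and rows downward; lengths in mm; the calibration is good to about 2 mm. A picture is of the moment at which its call begins. camera_params takes no time and is no camera call.
- r.sign_off(): hands the job in; it is judged then, once.
The state is a dict: "clock": time; "qpos": joint angles; "qvel": joint speeds; "joint_efforts": joint torques, N m; "eef_pos": TCP position; "tcp_rot": TCP orientation; "contact_force": force on the tool from outside, world axes, zero at the start; "wrist_torque": the same for the moment, N m; "opening": opening from 0.0 (shut) to 1.0 (fully open); "grasp_force": force on a finger pad.
Only numpy, scipy, OpenCV 4.12 (cv2) and the standard library are available. Lean on these libraries where they do the work, as an engineer would, in place of code of your own. Each camera call takes 0.05 s, during which the arm holds its last target. There are 200 camera calls.

TASK

Finish dealing the stick cartons of chocolates from the sloping display into the three gift trays, one at a time and one per tray in turn: the tray that has none yet gets its carton first, then every tray gets a second, so that each ends with two. Lay each carton flat in a free well, top up, and set it down rather than drop it; leave the cartons already in trays, the square boxes, the tin and the jar where they are.

Things in the scene. Friction and masses are not known exactly. Their poses are not given: they have to be found in the camera images.
- rack: Dark wooden counter display, fixed, 290 mm wide (y), 215 mm deep (x), on the robot's left, its low edge facing the trays. Its flat deck (270 mm wide) rises towards its +x at 35 degrees to the table; low side rails stand 14 mm proud of it. Two stick cartons lie on each of the two lower ledges, two square boxes on the top one. Origin on the table under its middle, z up.
- rack_low (a point): Middle of the low edge of the display's deck surface, 30 mm above the table. Three ledges run across the deck, each 7 mm proud of it and 6 mm thick; their upper faces are 16, 88 and 160 mm up the slope from this edge.
- rack_high (a point): Middle of the high edge of the display's deck surface, 240 mm up the slope from the low edge, 168 mm above the table.
- slab: Marble packing slab, 340 x 300 x 12 mm, fixed on the table; the three trays stand on it side by side along its x, about 98 mm apart. Origin: centre of its underside (top surface 12 mm above).
- tray_a: Loose wooden gift tray, one of three alike in random order on the slab; 56 mm wide (x), 258 mm long (y), 12 mm high, 0.25 kg. Two wells in line: centres at y = +63 and -63 mm, each 44 x 120 mm, 7 mm deep, floor 5 mm above the underside; walls 6 mm thick. Origin: centre of its underside, z up. At the start two trays hold one carton each, in either well, and one is empty.
- tray_b: Loose wooden gift tray, one of three alike in random order on the slab; 56 mm wide (x), 258 mm long (y), 12 mm high, 0.25 kg. Two wells in line: centres at y = +63 and -63 mm, each 44 x 120 mm, 7 mm deep, floor 5 mm above the underside; walls 6 mm thick. Origin: centre of its underside, z up. At the start two trays hold one carton each, in either well, and one is empty.
- tray_c: Loose wooden gift tray, one of three alike in random order on the slab; 56 mm wide (x), 258 mm long (y), 12 mm high, 0.25 kg. Two wells in line: centres at y = +63 and -63 mm, each 44 x 120 mm, 7 mm deep, floor 5 mm above the underside; walls 6 mm thick. Origin: centre of its underside, z up. At the start two trays hold one carton each, in either well, and one is empty.
- carton_1: Closed stick carton of chocolates, 34 mm wide (x) x 110 mm long (y) x 26 mm high (z), about 60 g; dark brown, six alike. Origin: centre of its underside, z out of its top face. At the start it lies on the display, underside on the deck, a long side against a ledge, tilted 35 degrees with the deck. Its width lies up the slope; 30 mm or more is free above it.
- carton_2: Closed stick carton of chocolates, 34 mm wide (x) x 110 mm long (y) x 26 mm high (z), about 60 g; dark brown, six alike. Origin: centre of its underside, z out of its top face. At the start it lies on the display, underside on the deck, a long side against a ledge, tilted 35 degrees with the deck. Its width lies up the slope; 30 mm or more is free above it.
- carton_3: Closed stick carton of chocolates, 34 mm wide (x) x 110 mm long (y) x 26 mm high (z), about 60 g; dark brown, six alike. Origin: centre of its underside, z out of its top face. At the start it lies on the display, underside on the deck, a long side against a ledge, tilted 35 degrees with the deck. Its width lies up the slope; 30 mm or more is free above it.
- carton_4: Closed stick carton of chocolates, 34 mm wide (x) x 110 mm long (y) x 26 mm high (z), about 60 g; dark brown, six alike. Origin: centre of its underside, z out of its top face. At the start it lies on the display, underside on the deck, a long side against a ledge, tilted 35 degrees with the deck. Its width lies up the slope; 30 mm or more is free above it.
- carton_5: Closed stick carton of chocolates, 34 mm wide (x) x 110 mm long (y) x 26 mm high (z), about 60 g; dark brown, six alike. Origin: centre of its underside, z out of its top face. At the start it lies flat in one well of a tray: already dealt.
- carton_6: Closed stick carton of chocolates, 34 mm wide (x) x 110 mm long (y) x 26 mm high (z), about 60 g; dark brown, six alike. Origin: centre of its underside, z out of its top face. At the start it lies flat in one well of a tray: already dealt.
- square_1: Bystander: flat square box of chocolates with a gilt cross band, 60 x 60 x 20 mm, loose on the top step of the display; not to be dealt. Origin: centre of its underside.
- square_2: Bystander: flat square box of chocolates with a gilt cross band, 60 x 60 x 20 mm, loose on the top step of the display; not to be dealt. Origin: centre of its underside.
- tin: Bystander: small round steel tin, 62 mm across, 37 mm high, loose on the table between the display and the slab. Origin: centre of its underside.
- jar: Bystander: amber glass jar with a steel cap, 90 mm across, 130 mm high, loose on the table behind the display and slab. Origin: centre of its underside.

How it is judged (in metres and radians):
On the way:
1. the tray that was empty has received its first carton (((horizontal distance between carton_1 and tray_c below 0.075 m and z of carton_1 in the frame of tray_c between 0.001 and 0.008 m and x of carton_1 in the frame of tray_c between -0.009 and 0.009 m) or (horizontal distance between carton_2 and tray_c below 0.075 m and z of carton_2 in the frame of tray_c between 0.001 and 0.008 m and x of carton_2 in the frame of tray_c between -0.009 and 0.009 m) or (horizontal distance between carton_3 and tray_c below 0.075 m and z of carton_3 in the frame of tray_c between 0.001 and 0.008 m and x of carton_3 in the frame of tray_c between -0.009 and 0.009 m) or (horizontal distance between carton_4 and tray_c below 0.075 m and z of carton_4 in the frame of tray_c between 0.001 and 0.008 m and x of carton_4 in the frame of tray_c between -0.009 and 0.009 m) or (horizontal distance between carton_5 and tray_c below 0.075 m and z of carton_5 in the frame of tray_c between 0.001 and 0.008 m and x of carton_5 in the frame of tray_c between -0.009 and 0.009 m) or (horizontal distance between carton_6 and tray_c below 0.075 m and z of carton_6 in the frame of tray_c between 0.001 and 0.008 m and x of carton_6 in the frame of tray_c between -0.009 and 0.009 m))), for 0.2 s.
At the end, for the whole second after the job is handed in: All six cartons lie top up in the trays' wells, two to a tray, one in each well: within 75 mm of the tray's centre and 9 mm of its centre line, underside on the well's floor (within 3 mm), tilted less than 0.08 rad (4.6 degrees), released and at rest (under 0.02 m/s) (((horizontal distance between carton_1 and tray_a below 0.075 m and z of carton_1 in the frame of tray_a between 0.001 and 0.008 m and x of carton_1 in the frame of tray_a between -0.009 and 0.009 m) or (horizontal distance between carton_1 and tray_b below 0.075 m and z of carton_1 in the frame of tray_b between 0.001 and 0.008 m and x of carton_1 in the frame of tray_b between -0.009 and 0.009 m) or (horizontal distance between carton_1 and tray_c below 0.075 m and z of carton_1 in the frame of tray_c between 0.001 and 0.008 m and x of carton_1 in the frame of tray_c between -0.009 and 0.009 m)) and angle between each of carton_1, carton_2, carton_3, carton_4, carton_5, carton_6's own z axis and vertical below 0.08 rad and linear speed of each of carton_1, carton_2, carton_3, carton_4, carton_5, carton_6, tray_a, tray_b, tray_c below 0.02 m/s and ((horizontal distance between carton_2 and tray_a below 0.075 m and z of carton_2 in the frame of tray_a between 0.001 and 0.008 m and x of carton_2 in the frame of tray_a between -0.009 and 0.009 m) or (horizontal distance between carton_2 and tray_b below 0.075 m and z of carton_2 in the frame of tray_b between 0.001 and 0.008 m and x of carton_2 in the frame of tray_b between -0.009 and 0.009 m) or (horizontal distance between carton_2 and tray_c below 0.075 m and z of carton_2 in the frame of tray_c between 0.001 and 0.008 m and x of carton_2 in the frame of tray_c between -0.009 and 0.009 m)) and ((horizontal distance between carton_3 and tray_a below 0.075 m and z of carton_3 in the frame of tray_a between 0.001 and 0.008 m and x of carton_3 in the frame of tray_a between -0.009 and 0.009 m) or (horizontal distance between carton_3 and tray_b below 0.075 m and z of carton_3 in the frame of tray_b between 0.001 and 0.008 m and x of carton_3 in the frame of tray_b between -0.009 and 0.009 m) or (horizontal distance between carton_3 and tray_c below 0.075 m and z of carton_3 in the frame of tray_c between 0.001 and 0.008 m and x of carton_3 in the frame of tray_c between -0.009 and 0.009 m)) and ((horizontal distance between carton_4 and tray_a below 0.075 m and z of carton_4 in the frame of tray_a between 0.001 and 0.008 m and x of carton_4 in the frame of tray_a between -0.009 and 0.009 m) or (horizontal distance between carton_4 and tray_b below 0.075 m and z of carton_4 in the frame of tray_b between 0.001 and 0.008 m and x of carton_4 in the frame of tray_b between -0.009 and 0.009 m) or (horizontal distance between carton_4 and tray_c below 0.075 m and z of carton_4 in the frame of tray_c between 0.001 and 0.008 m and x of carton_4 in the frame of tray_c between -0.009 and 0.009 m)) and ((horizontal distance between carton_5 and tray_a below 0.075 m and z of carton_5 in the frame of tray_a between 0.001 and 0.008 m and x of carton_5 in the frame of tray_a between -0.009 and 0.009 m) or (horizontal distance between carton_5 and tray_b below 0.075 m and z of carton_5 in the frame of tray_b between 0.001 and 0.008 m and x of carton_5 in the frame of tray_b between -0.009 and 0.009 m) or (horizontal distance between carton_5 and tray_c below 0.075 m and z of carton_5 in the frame of tray_c between 0.001 and 0.008 m and x of carton_5 in the frame of tray_c between -0.009 and 0.009 m)) and ((horizontal distance between carton_6 and tray_a below 0.075 m and z of carton_6 in the frame of tray_a between 0.001 and 0.008 m and x of carton_6 in the frame of tray_a between -0.009 and 0.009 m) or (horizontal distance between carton_6 and tray_b below 0.075 m and z of carton_6 in the frame of tray_b between 0.001 and 0.008 m and x of carton_6 in the frame of tray_b between -0.009 and 0.009 m) or (horizontal distance between carton_6 and tray_c below 0.075 m and z of carton_6 in the frame of tray_c between 0.001 and 0.008 m and x of carton_6 in the frame of tray_c between -0.009 and 0.009 m))); the robot touches nothing.
It fails at once if a tray is given its second carton while another tray still has none (((horizontal distance between carton_1 and tray_a below 0.075 m and z of carton_1 in the frame of tray_a between 0.001 and 0.008 m and x of carton_1 in the frame of tray_a between -0.009 and 0.009 m) or (horizontal distance between carton_1 and tray_b below 0.075 m and z of carton_1 in the frame of tray_b between 0.001 and 0.008 m and x of carton_1 in the frame of tray_b between -0.009 and 0.009 m) or (horizontal distance between carton_2 and tray_a below 0.075 m and z of carton_2 in the frame of tray_a between 0.001 and 0.008 m and x of carton_2 in the frame of tray_a between -0.009 and 0.009 m) or (horizontal distance between carton_2 and tray_b below 0.075 m and z of carton_2 in the frame of tray_b between 0.001 and 0.008 m and x of carton_2 in the frame of tray_b between -0.009 and 0.009 m) or (horizontal distance between carton_3 and tray_a below 0.075 m and z of carton_3 in the frame of tray_a between 0.001 and 0.008 m and x of carton_3 in the frame of tray_a between -0.009 and 0.009 m) or (horizontal distance between carton_3 and tray_b below 0.075 m and z of carton_3 in the frame of tray_b between 0.001 and 0.008 m and x of carton_3 in the frame of tray_b between -0.009 and 0.009 m) or (horizontal distance between carton_4 and tray_a below 0.075 m and z of carton_4 in the frame of tray_a between 0.001 and 0.008 m and x of carton_4 in the frame of tray_a between -0.009 and 0.009 m) or (horizontal distance between carton_4 and tray_b below 0.075 m and z of carton_4 in the frame of tray_b between 0.001 and 0.008 m and x of carton_4 in the frame of tray_b between -0.009 and 0.009 m)) and not ((horizontal distance between carton_1 and tray_c below 0.075 m and z of carton_1 in the frame of tray_c between 0.001 and 0.008 m and x of carton_1 in the frame of tray_c between -0.009 and 0.009 m) or (horizontal distance between carton_2 and tray_c below 0.075 m and z of carton_2 in the frame of tray_c between 0.001 and 0.008 m and x of carton_2 in the frame of tray_c between -0.009 and 0.009 m) or (horizontal distance between carton_3 and tray_c below 0.075 m and z of carton_3 in the frame of tray_c between 0.001 and 0.008 m and x of carton_3 in the frame of tray_c between -0.009 and 0.009 m) or (horizontal distance between carton_4 and tray_c below 0.075 m and z of carton_4 in the frame of tray_c between 0.001 and 0.008 m and x of carton_4 in the frame of tray_c between -0.009 and 0.009 m) or (horizontal distance between carton_5 and tray_c below 0.075 m and z of carton_5 in the frame of tray_c between 0.001 and 0.008 m and x of carton_5 in the frame of tray_c between -0.009 and 0.009 m) or (horizontal distance between carton_6 and tray_c below 0.075 m and z of carton_6 in the frame of tray_c between 0.001 and 0.008 m and x of carton_6 in the frame of tray_c between -0.009 and 0.009 m))).
It fails at once if a carton is dropped or knocked loose: it moves faster than 0.5 m/s (a fall of about 13 mm) with no finger on it ((linear speed of carton_1 above 0.5 m/s and contact force between the fingers and carton_1 below 0.01 N) or (linear speed of carton_2 above 0.5 m/s and contact force between the fingers and carton_2 below 0.01 N) or (linear speed of carton_3 above 0.5 m/s and contact force between the fingers and carton_3 below 0.01 N) or (linear speed of carton_4 above 0.5 m/s and contact force between the fingers and carton_4 below 0.01 N) or (linear speed of carton_5 above 0.5 m/s and contact force between the fingers and carton_5 below 0.01 N) or (linear speed of carton_6 above 0.5 m/s and contact force between the fingers and carton_6 below 0.01 N)).
It fails at once if a carton that was already in a tray is taken out of it (100 mm from the tray's centre or raised 25 mm) ((horizontal distance between carton_5 and tray_a above 0.1 m or z of carton_5 in the frame of tray_a above 0.03 m) or (horizontal distance between carton_6 and tray_b above 0.1 m or z of carton_6 in the frame of tray_b above 0.03 m)).
It fails at once if a square box, the tin or the jar is moved more than 30 mm, or the tin or jar tipped (distance of any of square_1, square_2, tin, jar from where it was at the start of the episode above 0.03 m or angle between any of tin, jar's own z axis and vertical above 0.5 rad).
It also fails if it takes over 69 s, if anything falls off the work surface, if the arm or the gripper's body presses on something with over 40 N, if the wrist force passes 120 N, or if a joint passes its speed limit or range.

## Working session

There is one attempt and no reset: what is moved stays moved. The work goes in short steps, Python scripts to look and compute and a shell command to move; the robot and the scene stay as the last step left them, time stands still between calls to the robot, and variables do not carry over. Pictures are saved under pics/ and viewed, at most 10 in all, crops included, and the job is handed in when it is done.

```bash
ls; mkdir -p pics
python3 - <<'E'
from rig import r
import cv2
for n in ("scene","top"):
    im=r.grab_frame(n); cv2.imwrite(f"pics/{n}0.png",im[:,:,::-1]); print(n,r.camera_params(n))
print(r.sense(), r.nose_length)
E
```

```text
pics
rig.py
steer.py
scene {'fx': 454.550073818976, 'fy': 454.550073818976, 'cx': 317.47178564881204, 'cy': 242.14237204099953, 'dist_coeffs': array([-0.06066123,  0.        ,  0.        ,  0.        ,  0.        ]), 'rvec': array([ 2.45868892,  0.65676096, -0.18387044]), 'tvec': array([-547.33361267, -179.15186716, 1305.53514996])}
top {'fx': 463.2131737364553, 'fy': 463.2131737364553, 'cx': 329.448827551024, 'cy': 239.26905988111594, 'dist_coeffs': array([-0.09458522,  0.        ,  0.        ,  0.        ,  0.        ]), 'rvec': array([ 2.19711649, -2.14142602,  0.15559863]), 'tvec': array([-19.7976495 , 648.7098716 , 972.74260924])}
{'clock': 0.1, 'qpos': array([-1.27337518e+00,  3.53602551e-01,  1.63407023e+00, -1.53053492e-05,
        1.15519630e+00, -2.39172611e-03]), 'qvel': array([-0.00165287, -0.001065  , -0.00295581,  0.00113492,  0.00148669,
       -0.00135494]), 'joint_efforts': array([ 1.25804836e-03, -6.06358194e+01, -3.42817497e+01,  1.16815941e-04,
        3.79696896e-03, -1.85651942e-05]), 'eef_pos': array([ 184.45825684, -596.69440609,  222.01750308]), 'tcp_rot': array([-3.14031620e+00,  1.09416743e-05,  2.99819073e-01]), 'contact_force': array([-0.35629039,  0.4917123 , -0.40960358]), 'wrist_torque': array([ 0.01470155, -0.02151553,  0.03703858]), 'grasp_force': 0.0, 'opening': 0.9993283942656934} 22.0
```

View pics/scene0.png

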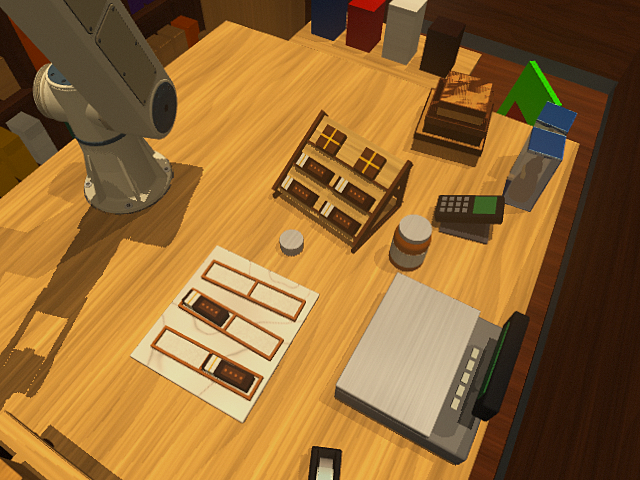

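View pics/top0.png

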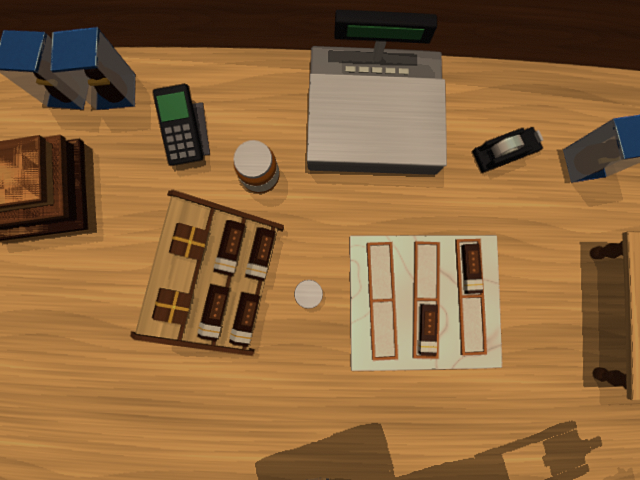

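Run:
```python
import cv2,numpy as np
t=cv2.imread("pics/top0.png");s=cv2.imread("pics/scene0.png")
a=cv2.resize(t[195:345,185:285],None,fx=4,fy=4,interpolation=cv2.INTER_NEAREST)   # 400x600
b=cv2.resize(s[140:240,270:390],None,fx=3.3,fy=3.3,interpolation=cv2.INTER_NEAREST)
c=np.zeros((600,800,3),np.uint8);c[:,:400]=a;c[:b.shape[0],400:400+b.shape[1]]=b
cv2.imwrite("pics/crop1.png",c)
h=cv2.cvtColor(t,cv2.COLOR_BGR2HSV);hs=cv2.cvtColor(s,cv2.COLOR_BGR2HSV)
for p in [(222,270),(230,245),(225,268),(208,330),(210,240),(180,270),(380,270),(381,330),(393,300),(370,300),(355,350)]: print('t',p,h[p[1],p[0]])
for p in [(300,190),(308,170),(303,167),(330,195),(340,180),(230,275),(280,295),(253,283),(330,300),(300,270)]: print('s',p,hs[p[1],p[0]])
```

```text
t (222, 270) [13 97 76]
t (230, 245) [ 11 193  66]
t (225, 268) [ 17  72 176]
t (208, 330) [ 17 167 169]
t (210, 240) [ 17 150 138]
t (180, 270) [ 17 149 168]
t (380, 270) [ 20  64 192]
t (381, 330) [ 20  69 192]
t (393, 300) [ 12 198 152]
t (370, 300) [ 12 203 142]
t (355, 350) [ 32  47 194]
s (300, 190) [ 13 208 140]
s (308, 170) [ 13 187  64]
s (303, 167) [ 13 215  57]
s (330, 195) [ 18 178 186]
s (340, 180) [ 20  81 233]
s (230, 275) [ 21  81 228]
s (280, 295) [ 20  76 230]
s (253, 283) [ 21  79 233]
s (330, 300) [ 19 173 232]
s (300, 270) [ 18 176 229]
```

View pics/crop1.png

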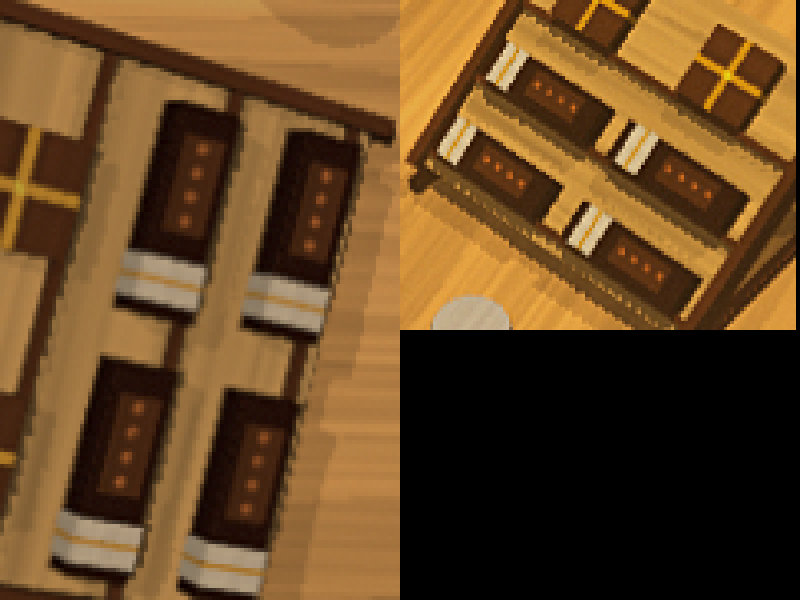

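```bash
cat > vis.py <<'E'
import cv2,numpy as np
from rig import r
P={n:r.camera_params(n) for n in("scene","top")}
def ray(n,uv):
    c=P[n];K=np.array([[c['fx'],0,c['cx']],[0,c['fy'],c['cy']],[0,0,1.]])
    q=cv2.undistortPoints(np.float64(uv).reshape(-1,1,2),K,c['dist_coeffs']).reshape(-1,2)
    R=cv2.Rodrigues(c['rvec'])[0]; d=np.c_[q,np.ones(len(q))]@R
    return -R.T@c['tvec'], d/np.linalg.norm(d,axis=1)[:,None]
def plane(n,uv,z):
    o,d=ray(n,uv); return o+d*((z-o[2])/d[:,2])[:,None]
def tri(a,b):  # pixel in scene, pixel in top -> point, gap
    o1,d1=ray("scene",a);o2,d2=ray("top",b);d1=d1[0];d2=d2[0]
    s=np.linalg.lstsq(np.c_[d1,-d2],o2-o1,rcond=None)[0]
    p,q=o1+s[0]*d1,o2+s[1]*d2
    return (p+q)/2,np.linalg.norm(p-q)
def proj(n,p):
    c=P[n];K=np.array([[c['fx'],0,c['cx']],[0,c['fy'],c['cy']],[0,0,1.]])
    return cv2.projectPoints(np.float64(p).reshape(-1,1,3),c['rvec'],c['tvec'],K,c['dist_coeffs'])[0].reshape(-1,2)
def blobs(m,amin,amax):
    cs=cv2.findContours(m.astype(np.uint8),cv2.RETR_EXTERNAL,cv2.CHAIN_APPROX_NONE)[0]
    return [c for c in cs if amin<cv2.contourArea(c)<amax]
def cen(c):
    M=cv2.moments(c);return np.array([M['m10'],M['m01']])/M['m00']
E
python3 - <<'E'
from vis import *
B={"top":((185,195,290,360),(345,230,505,375)),"scene":((270,140,400,245),(130,240,320,425))}
for n in B:
    im=cv2.imread(f"pics/{n}0.png");h=cv2.cvtColor(im,cv2.COLOR_BGR2HSV).astype(int);o=im.copy()
    H,S,V=h[...,0],h[...,1],h[...,2]
    for i,(x0,y0,x1,y1) in enumerate(B[n]):
        win=np.zeros(H.shape,bool);win[y0:y1,x0:x1]=1
        if i==0:
            m=((V<(85 if n=="top" else 100))|((S<110)&(V>100)))&win
            m=cv2.morphologyEx(m.astype(np.uint8),cv2.MORPH_CLOSE,np.ones((3,3)))
            m=cv2.morphologyEx(m,cv2.MORPH_OPEN,np.ones((7,7)))
            bl=blobs(m,200,3000)
        else:
            m=(H<27)&(S>55)&(S<115)&(V>140)&win; bl=blobs(m,300,5000)
        for c in bl:
            cv2.drawContours(o,[c],-1,(0,255,0),1)
            print(n,i,cen(c).round(1),cv2.contourArea(c),np.round(cv2.minAreaRect(c),1) if 0 else [round(v,1) for v in cv2.minAreaRect(c)[1]], 'pl',plane(n,cen(c),20.5)[0].round(1) if i else '')
    a=o[185:365,150:505] if n=="top" else o[100:430,130:410]
    cv2.imwrite(f"pics/m_{n}.png",a)
a=cv2.imread("pics/m_top.png");b=cv2.imread("pics/m_scene.png")
a=cv2.resize(a[:, 30:140],None,fx=3,fy=3,interpolation=0);b=cv2.resize(b,None,fx=1.66,fy=1.66,interpolation=0)
c=np.zeros((600,800,3),np.uint8);c[:a.shape[0],:a.shape[1]]=a;c[:b.shape[0],330:330+b.shape[1]]=b;cv2.imwrite("pics/mm.png",c)
E
```

```text
top 0 [244.2 319.2] 947.5 [20.6, 54.6] pl 
top 0 [213.3 312.5] 1091.0 [22.8, 55.6] pl 
top 0 [260.  253.3] 909.5 [20.4, 53.1] pl 
top 0 [229.6 247.9] 1053.0 [22.2, 54.6] pl 
top 1 [383.3 328.8] 990.5 [54.9, 19.5] pl [ 456.9 -126.3   20.5]
top 1 [426.2 271.4] 911.0 [52.0, 18.0] pl [ 585.1 -221.    20.5]
top 1 [380.5 271.9] 950.0 [53.5, 19.2] pl [ 581.4 -118.4   20.5]
top 1 [400.4 298.1] 1211.0 [130.0, 63.0] pl [ 524.7 -163.5   20.5]
scene 0 [291.  237.6] 279.0 [14.0, 22.0] pl 
scene 0 [351.6 211.6] 1727.0 [62.5, 47.5] pl 
scene 0 [296.2 189.7] 612.0 [44.7, 17.7] pl 
scene 0 [311.3 168.4] 708.0 [46.8, 18.0] pl 
scene 0 [327.2 147.1] 228.0 [15.0, 20.0] pl
```

View pics/mm.png

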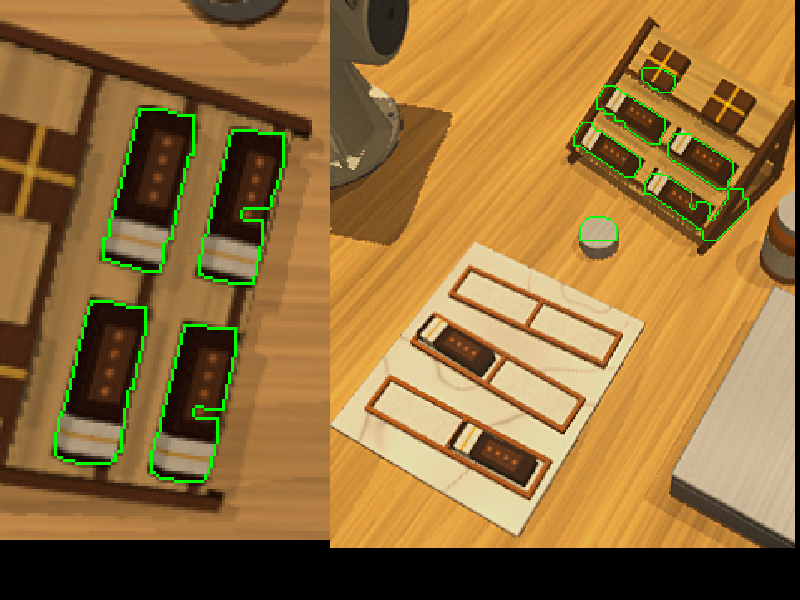

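Run:
```python
from vis import *
B={"top":((195,200,280,345),(345,230,505,375)),"scene":((280,145,385,235),(130,240,320,425))}
D={};W={}
for n in B:
    im=cv2.imread(f"pics/{n}0.png");h=cv2.cvtColor(im,cv2.COLOR_BGR2HSV).astype(int)
    H,S,V=h[...,0],h[...,1],h[...,2]
    x0,y0,x1,y1=B[n][0];win=np.zeros(H.shape,bool);win[y0:y1,x0:x1]=1
    dark=cv2.morphologyEx((V<(85 if n=="top" else 100)).astype(np.uint8),cv2.MORPH_CLOSE,np.ones((7,7)))>0
    # label panel incl. dots: redder and brighter than the carton body
    g=im.astype(int); lab=(g[...,2]>(85 if n=="top" else 88))&(g[...,1]<0.62*g[...,2])&win
    m=cv2.morphologyEx(lab.astype(np.uint8),cv2.MORPH_CLOSE,np.ones((3,3)))
    D[n]=[(cen(c).round(1),cv2.contourArea(c),np.round(cv2.minAreaRect(c)[1],1)) for c in blobs(m,30,600)]
    print(n,'labels',D[n])
    x0,y0,x1,y1=B[n][1];win=np.zeros(H.shape,bool);win[y0:y1,x0:x1]=1
    rim=((S>150)&(H<16)&(V>60)&win).astype(np.uint8)
    cs,hi=cv2.findContours(rim,cv2.RETR_CCOMP,cv2.CHAIN_APPROX_NONE)
    for c,k in zip(cs,hi[0]):
        if k[3]>=0 and cv2.contourArea(c)>500: print(n,'well',cen(c).round(1),cv2.contourArea(c),np.round(cv2.minAreaRect(c)[1],1),plane(n,cen(c),20.5)[0].round(1))
```

```text
top labels []
top well [426.1 327.8] 1181.0 [22. 56.] [ 460.6 -221.1   20.5]
top well [426.5 270.8] 1161.0 [21. 56.] [ 586.3 -221.7   20.5]
top well [383.3 328.8] 1198.5 [57.3 22.3] [ 457.  -126.3   20.5]
top well [380.4 271.5] 1170.0 [56.5 22.2] [ 582.4 -118.3   20.5]
top well [472.4 324.4] 1128.0 [56.7 21.4] [ 469.6 -325.7   20.5]
scene labels [(array([341.8, 219.4]), 126.5, array([17.8,  8.7])), (array([371.5, 215.9]), 128.0, array([ 7.8, 46.9])), (array([356.4, 194.8]), 119.0, array([17.2,  8. ])), (array([300.3, 191.4]), 109.0, array([16.4,  7.8])), (array([316. , 168.6]), 109.0, array([16.4, 10.2])), (array([368.8, 162.2]), 482.0, array([24. , 26.2])), (array([329.2, 147.6]), 72.0, array([ 8., 24.])), (array([290. , 161.5]), 89.0, array([10.6, 40. ]))]
scene well [225.3 374.3] 659.5 [57.7 22.5] [ 587.2 -325.3   20.5]
scene well [182.  348.5] 1052.5 [52.8 22.1] [ 470.  -326.6   20.5]
scene well [252.3 335.6] 996.0 [53.3 20.4] [ 587.2 -222.4   20.5]
scene well [275.4 299.3] 880.5 [51.5 18.8] [ 582.8 -118.9   20.5]
scene well [230.  278.5] 795.0 [48.8 18.4] [ 457.  -126.8   20.5]
```

Run:
```python
from vis import *
im=cv2.imread("pics/top0.png").astype(int);V=im.max(2);S=cv2.cvtColor(cv2.imread("pics/top0.png"),cv2.COLOR_BGR2HSV)[...,1].astype(int)
win=np.zeros(V.shape,bool);win[200:345,195:285]=1
m=((V<85)|((S<110)&(V>100)))&win
m=cv2.morphologyEx(m.astype(np.uint8),cv2.MORPH_CLOSE,np.ones((3,3)));m=cv2.morphologyEx(m,cv2.MORPH_OPEN,np.ones((7,7)))
sil=[cv2.convexHull(c) for c in blobs(m,200,3000)]
SL=[(341.8,219.4),(356.4,194.8),(300.3,191.4),(316.,168.6)]
pts=[];names=[]
for c in sil:
    mk=np.zeros(V.shape,np.uint8);cv2.drawContours(mk,[c],-1,1,-1);mk=cv2.erode(mk,np.ones((5,5)))>0
    lab=mk&(im[...,2]>62)&(im[...,1]<0.66*im[...,2])
    lm=cv2.morphologyEx(lab.astype(np.uint8),cv2.MORPH_CLOSE,np.ones((3,3)))
    b=max(blobs(lm,15,600),key=cv2.contourArea);l=cen(b)
    best=min((tri(s,l)[1],k) for k,s in enumerate(SL))
    p,g=tri(SL[best[1]],l);print('sil',cen(c).round(1),'lab',l.round(1),cv2.contourArea(b),np.round(cv2.minAreaRect(b)[1],1),'->',best[1],p.round(1),round(g,2)); pts.append(p)
pts=np.array(pts);c=pts.mean(0);n=np.linalg.svd(pts-c)[2][2];n*=np.sign(n[2]);print('normal',n,'tilt',np.degrees(np.arccos(n[2])),'yaw of rack x',np.degrees(np.arctan2(-n[1],-n[0])),'res',(pts-c)@n)
print('dists',[(i,j,np.round(pts[j]-pts[i],1),round(np.linalg.norm(pts[j]-pts[i]),1)) for i in range(4) for j in range(i)])
for a,b in (((230,278.5),(383.3,328.8)),((275.4,299.3),(380.4,271.5)),((252.3,335.6),(426.5,270.8)),((182,348.5),(472.4,324.4))): print('well',tri(a,b))
# empty-well long-edge directions, top view
h=cv2.cvtColor(cv2.imread("pics/top0.png"),cv2.COLOR_BGR2HSV).astype(int)
w=np.zeros(V.shape,bool);w[230:375,345:505]=1
rim=((h[...,1]>150)&(h[...,0]<16)&(V>60)&w).astype(np.uint8)
cs,hi=cv2.findContours(rim,cv2.RETR_CCOMP,cv2.CHAIN_APPROX_NONE)
for q,k in zip(cs,hi[0]):
    if cv2.contourArea(q)>500:
        X=plane("top",q.reshape(-1,2),24)[:,:2].astype(np.float32);mr=cv2.minAreaRect(X);bx=cv2.boxPoints(mr);e=max((bx[1]-bx[0],bx[2]-bx[1]),key=np.linalg.norm);e=e*np.sign(e[0])
        print('hole' if k[3]>=0 else 'outer',np.round(mr[0],1),np.round(mr[1],1),'yaw',np.degrees(np.arctan2(e[1],e[0])).round(1))
```

```text
sil [244.4 319. ] lab [248.5 313. ] 167.0 [ 8.5 23.3] -> 2 [485.5 161.3  72.1] 1.64
sil [213.3 312.6] lab [217.1 306.2] 204.0 [ 9.5 24.5] -> 3 [499.3 218.7 113.6] 0.9
sil [260.2 253.5] lab [264.2 247.6] 164.5 [ 8.5 22.3] -> 0 [623.2 134.2  71.9] 1.05
sil [229.6 248. ] lab [233.4 241. ] 185.5 [ 9.  23.5] -> 1 [631.  192.4 112.9] 0.75
normal [-0.10943527 -0.56396081  0.81851825] tilt 35.06326116419944 yaw of rack x 79.01836757136634 res [-0.05184911  0.05418417  0.05235203 -0.05468709]
dists [(1, 0, array([-13.8, -57.4, -41.5]), np.float64(72.2)), (2, 0, array([-1.377e+02,  2.710e+01,  1.000e-01]), np.float64(140.3)), (2, 1, array([-123.9,   84.5,   41.7]), np.float64(155.7)), (3, 0, array([-145.4,  -31. ,  -40.8]), np.float64(154.2)), (3, 1, array([-131.7,   26.4,    0.7]), np.float64(134.3)), (3, 2, array([ -7.8, -58.2, -41. ]), np.float64(71.6))]
well (array([ 456.76217013, -126.50315681,   19.8852081 ]), np.float64(0.27383722576231617))
well (array([ 582.40741276, -118.45417177,   19.18859367]), np.float64(0.19550737969602427))
well (array([ 586.55765223, -221.96879258,   18.6819702 ]), np.float64(0.1583568931018016))
well (array([ 469.31713739, -326.25301952,   18.86788126]), np.float64(0.27706947531843285))
outer [ 524.2 -220.2] [ 56.  254.5] yaw -0.6
hole [ 460.8 -220.2] [122.4  49.1] yaw 0.3
hole [ 586.3 -220.9] [125.   47.6] yaw 0.1
outer [ 519.7 -121.9] [255.5  55.4] yaw 3.7
hole [ 457.5 -125.6] [124.2  49. ] yaw 3.4
hole [ 582.7 -117.8] [125.   49.3] yaw 3.8
outer [ 532.3 -321.4] [256.1  56.9] yaw 2.7
hole [ 469.8 -324.4] [124.7  48.8] yaw 2.6
```

```bash
cat > plan.py <<'E'
import numpy as np
from scipy.spatial.transform import Rotation as Ro
from vis import *
LAB=np.array([[485.5,161.3,72.1],[499.3,218.7,113.6],[623.2,134.2,71.9],[631.0,192.4,112.9]])
SIL=np.array([[244.4,319],[213.3,312.6],[260.2,253.5],[229.6,248]])
RR=Ro.from_euler('z',-11.1,degrees=True)*Ro.from_euler('x',180,degrees=True)*Ro.from_euler('x',35,degrees=True)
X,Y,Z=RR.as_matrix().T   # x along carton, y down slope, z into deck
def down(yawdeg): return Ro.from_euler('z',yawdeg,degrees=True)*Ro.from_euler('x',180,degrees=True)
def to(pos,R):
    s=r.sense();R0=Ro.from_euler('xyz',s['tcp_rot']);d=np.array(pos)-s['eef_pos']
    print('t',round(s['clock'],2),'pos',s['eef_pos'].round(1),'open',round(s['opening'],3),'grip',round(s['grasp_force'],1),'F',s['contact_force'].round(1),'q',s['qpos'].round(2))
    print('  rot(tool)',(R0.inv()*R).as_rotvec().round(4),'shift before',R0.inv().apply(d).round(1),'after',R.inv().apply(d).round(1))
E
python3 - <<'E'
from plan import *
for l,s in zip(LAB,SIL):
    q=l+13*Z; o,d=ray("top",s); p=o+d[0]*((q-o)@Z)/(d[0]@Z); v=p-q
    print('sil-label: along',(v@X).round(1),'down slope',(v@Y).round(1))
C=LAB[0]; print(X.round(3),Y.round(3),Z.round(3)); to(C-80*Z,RR)
E
```

```text
sil-label: along -14.1 down slope -0.3
sil-label: along -14.7 down slope 0.5
sil-label: along -13.0 down slope 0.2
sil-label: along -14.6 down slope 1.0
[ 0.981 -0.193 -0.   ] [-0.158 -0.804 -0.574] [ 0.11   0.563 -0.819]
t 0.1 pos [ 184.5 -596.7  222. ] open 0.999 grip 0.0 F [-0.4  0.5 -0.4] q [-1.27  0.35  1.63 -0.    1.16 -0.  ]
  rot(tool) [0.597  0.151  0.4779] shift before [ 489.7 -594.8   85.1] after [ 149.5 -570.8  502.7]
```

```bash
R='x'; python3 steer.py '0 0 0 24.5 -29.7 0 0.7; 0 0 0 24.5 -29.7 0 0.7; 0 0 0 24.5 -29.7 0 0.7; 0 0 0 24.5 -29.7 0 0.7; 0 0 0 24.5 -29.7 0 0.7' 40
python3 steer.py '0 0 0 24.5 -29.7 0 0.7; 0 0 0 24.5 -29.7 0 0.7; 0 0 0 24.5 -29.7 0 0.7; 0 0 0 24.5 -29.7 0 0.7; 0 0 0 24.5 -29.7 0 0.7'
python3 steer.py '0 0 0 24.5 -29.7 0 0.7; 0 0 0 24.5 -29.7 0 0.7; 0 0 0 24.5 -29.7 0 0.7; 0 0 0 24.5 -29.7 0 0.7; 0 0 0 24.5 -29.7 0 0.7'
python3 - <<'E'
from plan import *
to(LAB[0]-14*X-80*Z,RR)
E
```

```text
clock: 0.52
eef_pos: [257.8, -417.2, 222.3]
tcp_rot: [-3.141, 0.0, 0.299]
contact_force: [0.5, -0.7, 0.4]
opening: 0.7
grasp_force: 0.0
clock: 0.93
eef_pos: [331.0, -239.2, 222.6]
tcp_rot: [-3.142, -0.0, 0.299]
contact_force: [1.2, 0.9, -0.5]
opening: 0.698
grasp_force: 0.0
clock: 1.35
eef_pos: [404.2, -61.0, 222.7]
tcp_rot: [3.141, -0.0, 0.3]
contact_force: [1.1, 0.1, -0.0]
opening: 0.702
grasp_force: 0.0
t 1.35 pos [404.2 -61.  222.7] open 0.702 grip 0.0 F [ 1.1  0.1 -0. ] q [-0.15  0.    2.07 -0.    1.07  1.12]
  rot(tool) [0.5984 0.1505 0.478 ] shift before [ 109.2 -154.6   85.1] after [  22.9 -105.1  177.5]
```

```bash
python3 steer.py '0.0855 0.0215 0.0683 0 0 0 0.7; 0.0855 0.0215 0.0683 0 0 0 0.7; 0.0855 0.0215 0.0683 0 0 0 0.7; 0.0855 0.0215 0.0683 0 0 0 0.7; 0.0855 0.0215 0.0683 0 0 0 0.7'
python3 steer.py '0.0855 0.0215 0.0683 0 0 0 0.7; 0.0855 0.0215 0.0683 0 0 0 0.7; 0 0 0 4.5 -21 35 0.7; 0 0 0 4.5 -21 35 0.7; 0 0 0 4.5 -21 35 0.7' |tail -5
python3 steer.py '0 0 0 4.5 -21 35 0.7; 0 0 0 4.5 -21 35 0.7; 0 0 0 0 0 0 0.7'
python3 - <<'E'
from plan import *
to(LAB[0]-14*X-80*Z,RR)
for n in ("scene","top"):
    im=r.grab_frame(n)[:,:,::-1].copy(); cv2.imwrite(f"pics/{n}1.png",im)
s=r.sense();R=Ro.from_euler('xyz',s['tcp_rot']);p=s['eef_pos']
im=cv2.imread("pics/scene1.png")
for z in (0,9,22,35):
    for y in (-30,30):
        u=proj("scene",p+R.apply([0,y,z]))[0];print(z,y,u.round(1))
cv2.imwrite("pics/crop2.png",cv2.resize(im[90:240,230:430],None,fx=4,fy=4,interpolation=0))
E
```

```text
clock: 1.77
eef_pos: [404.8, -62.7, 223.2]
tcp_rot: [-2.7, -0.032, -0.056]
contact_force: [-0.4, -0.3, -0.2]
opening: 0.701
grasp_force: 0.0
eef_pos: [439.4, 43.2, 172.0]
tcp_rot: [-2.531, 0.001, -0.2]
contact_force: [0.5, 0.7, 0.4]
opening: 0.702
grasp_force: 0.0
clock: 2.43
eef_pos: [460.8, 120.5, 137.3]
tcp_rot: [-2.53, 0.004, -0.19]
contact_force: [-1.3, -0.1, -0.3]
opening: 0.701
grasp_force: 0.0
t 2.43 pos [460.8 120.5 137.3] open 0.701 grip 0.0 F [-1.3 -0.1 -0.3] q [-0.19  0.28  2.16  0.83  0.9   0.98]
  rot(tool) [-0.0009  0.0059  0.0007] shift before [ 2.3  0.7 -0.9] after [ 2.3  0.7 -0.9]
0 -30 [289.1 171.2]
0 30 [276.2 191.7]
9 -30 [290.6 172.1]
9 30 [277.8 192.4]
22 -30 [292.7 173.4]
22 30 [280.  193.5]
35 -30 [294.8 174.7]
35 30 [282.2 194.6]
```

View pics/crop2.png

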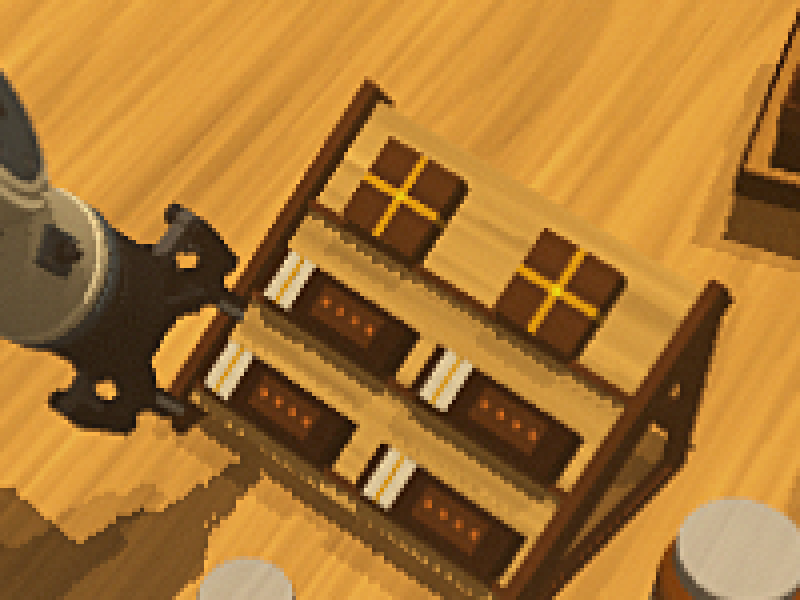

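```bash
python3 steer.py '0 0.006 0 2.3 0 15 0.7; 0 0 0 0 0 20 0.7; 0 0 0 0 0 15 0.7; 0 0 0 0 0 8 0.7; 0 0 0 0 0 0 0.7'
python3 - <<'E'
from plan import *
to(LAB[0]-14*X-1*Y-3.5*Z,RR)
E
```

```text
clock: 2.95
eef_pos: [470.6, 147.5, 91.4]
tcp_rot: [-2.531, -0.003, -0.198]
contact_force: [-0.2, 0.3, -0.9]
opening: 0.702
grasp_force: 0.0
t 2.95 pos [470.6 147.5  91.4] open 0.702 grip 0.0 F [-0.2  0.3 -0.9] q [-0.12  0.37  2.18  0.94  0.78  0.89]
  rot(tool) [-0.0001 -0.0049 -0.0013] shift before [-2.2 -3.4 21.7] after [-2.  -3.4 21.7]
```

```bash
python3 steer.py '0 0 0 -2 -3.4 8 0.7; 0 0 0 0 0 0 0.7;0 0 0 0 0 0 0.7' | tail -1
python3 - <<'E'
from plan import *
to(LAB[0]-14*X-1*Y-3.5*Z,RR)
E
```

```text
grasp_force: 0.0
t 3.2 pos [470.6 155.3  87.9] open 0.699 grip 0.0 F [ 0.3 -0.  -0.4] q [-0.1   0.38  2.18  0.96  0.77  0.89]
  rot(tool) [-0.0003 -0.0062  0.    ] shift before [-0.6  0.8 14.5] after [-0.5  0.8 14.5]
```

```bash
python3 steer.py '0 -0.005 0 0 0 7 0.7; 0 0 0 0 0 7 0.7; 0 0 0 0 0 0 0.7;0 0 0 0 0 0 0.7'
python3 - <<'E'
from plan import *
to(LAB[0]-14*X-1*Y-3.5*Z,RR)
E
```

```text
clock: 3.53
eef_pos: [471.8, 163.5, 75.6]
tcp_rot: [-2.531, 0.0, -0.194]
contact_force: [-0.5, 0.7, 0.2]
opening: 0.698
grasp_force: 0.0
t 3.53 pos [471.8 163.5  75.6] open 0.698 grip 0.0 F [-0.5  0.7  0.2] q [-0.08  0.41  2.18  0.99  0.75  0.87]
  rot(tool) [-0.0001  0.0001 -0.0003] shift before [-0.1  0.6 -0.4] after [-0.1  0.6 -0.4]
```

Aligned; no contact. Close, then lift a little along the deck normal.

```bash
python3 steer.py '0 0 0 0 0 0 0.3; 0 0 0 0 0 0 0.3; 0 0 0 0 0 0 0.3; 0 0 0 0 0 0 0.3; 0 0 0 0 0 0 0.3' 40; python3 steer.py '0 0 0 0 0 0 0.3; 0 0 0 0 0 -5 0.3; 0 0 0 0 0 -10 0.3; 0 0 0 0 0 -15 0.3; 0 0 0 0 0 0 0.3'
```

```text
clock: 3.95
eef_pos: [472.1, 163.2, 76.1]
tcp_rot: [-2.531, -0.001, -0.194]
contact_force: [-1.0, -1.0, 0.5]
opening: 0.301
grasp_force: 0.0
clock: 4.37
eef_pos: [469.6, 145.3, 102.5]
tcp_rot: [-2.531, -0.003, -0.195]
contact_force: [1.0, -0.5, 0.1]
opening: 0.296
grasp_force: 0.0
```

Run:
```python
from plan import *
t=r.grab_frame("top")[:,:,::-1];s=r.grab_frame("scene")[:,:,::-1]
cv2.imwrite("pics/t2.png",t);cv2.imwrite("pics/s2.png",s)
a=cv2.resize(t[215:365,170:300],None,fx=3,fy=4,interpolation=0) if 0 else cv2.resize(t[215:365,180:280],None,fx=4,fy=4,interpolation=0)
b=cv2.resize(s[130:250,250:350],None,fx=4,fy=4,interpolation=0)
c=np.zeros((600,800,3),np.uint8);c[:,:400]=a;c[:480,400:]=b;cv2.imwrite("pics/crop3.png",c)
q=r.sense();R=Ro.from_euler('xyz',q['tcp_rot']);p=q['eef_pos']
for z in (0,10,22):
  for y in(-13,13): print(z,y,((proj("top",p+R.apply([0,y,z]))[0]-[180,215])*4).round(),((proj("scene",p+R.apply([0,y,z]))[0]-[250,130])*4+[400,0]).round())
```

```text
0 -13 [273. 425.] [579. 204.]
0 13 [318. 433.] [557. 239.]
10 -13 [264. 422.] [585. 208.]
10 13 [309. 429.] [564. 242.]
22 -13 [254. 418.] [593. 212.]
22 13 [299. 425.] [571. 246.]
```

View pics/crop3.png

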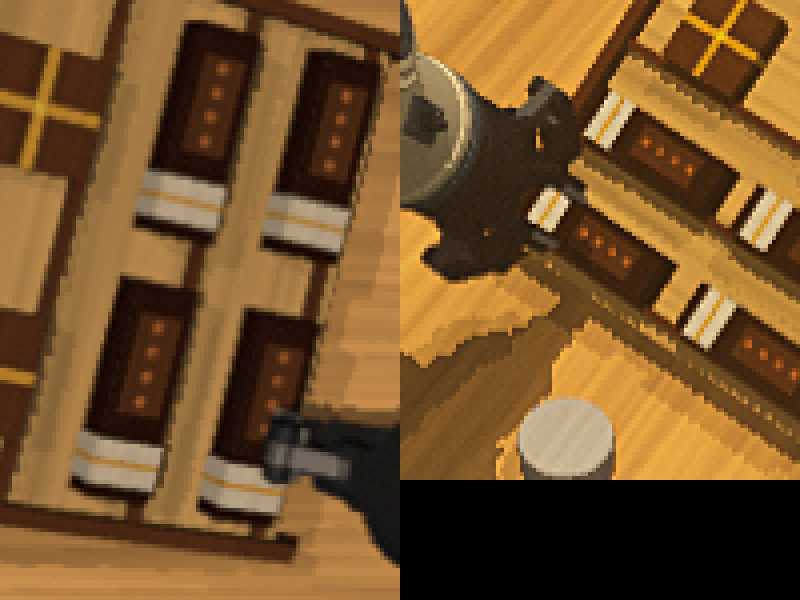

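```bash
python3 steer.py '0 0 0 0 0 0 0.7; 0 0 0 0 0 0 0.7; 0 0 0 0 0 15 0.7; 0 0 0 0 0 10 0.7; 0 0 0 0 0 5 0.7' | tail -2; python3 steer.py '0 0 0 0 0 0 0.7; 0 0 0 0 0 0 0.3; 0 0 0 0 0 0 0.2;0 0 0 0 0 0 0.2; 0 0 0 0 0 0 0.15';python3 steer.py '0 0 0 0 0 0 0.1; 0 0 0 0 0 0 0.0;0 0 0 0 0 0 0.0'
python3 - <<'E'
from plan import *
to(LAB[0]-14*X-1*Y-3.5*Z,RR)
E
```

```text
opening: 0.701
grasp_force: 0.0
clock: 5.3
eef_pos: [472.3, 163.1, 76.3]
tcp_rot: [-2.53, -0.001, -0.195]
contact_force: [-0.8, -0.6, 0.1]
opening: 0.156
grasp_force: 0.0
clock: 5.55
eef_pos: [472.2, 163.2, 76.1]
tcp_rot: [-2.531, -0.001, -0.195]
contact_force: [-0.3, 0.8, -0.7]
opening: 0.003
grasp_force: 0.0
t 5.55 pos [472.2 163.2  76.1] open 0.003 grip 0.0 F [-0.3  0.8 -0.7] q [-0.08  0.41  2.18  0.99  0.75  0.87]
  rot(tool) [-0.0002 -0.0011 -0.0002] shift before [-0.5  0.7  0.2] after [-0.5  0.7  0.2]
```

Run:
```python
from plan import *
t=r.grab_frame("top")[:,:,::-1];s=r.grab_frame("scene")[:,:,::-1]
cv2.imwrite("pics/t3.png",t);cv2.imwrite("pics/s3.png",s)
T=cv2.resize(t[265:365,195:295],None,fx=6,fy=6,interpolation=0)[:,:400]
S=cv2.resize(s[145:245,265:331],None,fx=6,fy=6,interpolation=0)
q=r.sense();R=Ro.from_euler('xyz',q['tcp_rot']);p=q['eef_pos']
for z,col in ((-40,(255,0,0)),(0,(0,255,0)),(22,(0,0,255))):
    for x in(-11,11):
        u=((proj("top",p+R.apply([x,0,z]))[0]+.5-[195,265])*6).astype(int);cv2.circle(T,tuple(map(int,u)),3,col,-1)
        u=((proj("scene",p+R.apply([x,0,z]))[0]+.5-[265,145])*6).astype(int);cv2.circle(S,tuple(map(int,u)),3,col,-1)
c=np.zeros((600,800,3),np.uint8);c[:,:400]=T;c[:,400:796]=S;cv2.imwrite("pics/crop4.png",c)
```

```text
(no output)
```

View pics/crop4.png

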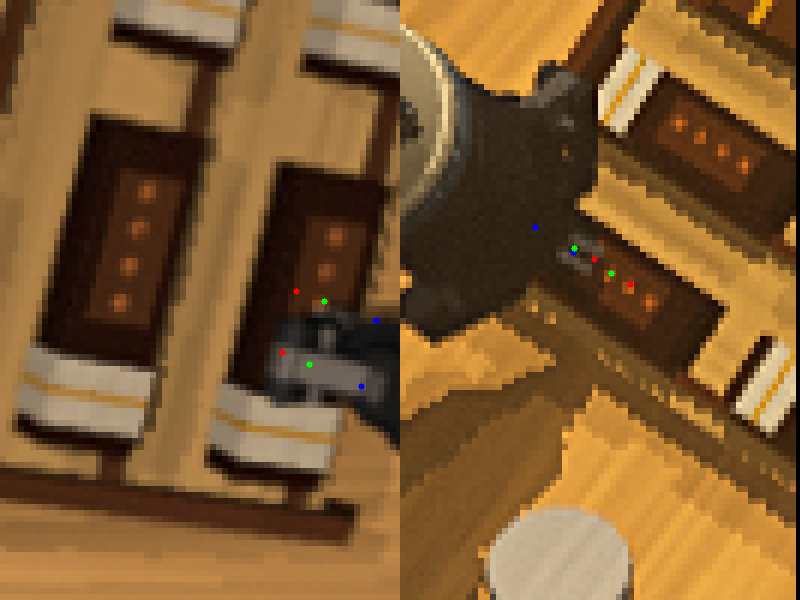

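Run:
```python
from plan import *
print('base',proj("scene",[[0,0,0],[0,0,200]]).round(0), 'cams',ray("scene",[[0,0]])[0].round(0),ray("top",[[0,0]])[0].round(0))
q=r.sense();R=Ro.from_euler('xyz',q['tcp_rot']);p=q['eef_pos']
c=lambda x,y:(265+(x-400)/6-.5,145+y/6-.5); t=lambda x,y:(195+x/6-.5,265+y/6-.5)
for a,b in((c(603,262),t(288,320)),(c(585,272),t(288,320)),(c(567,240),t(274,398)),(c(585,255),t(280,358))):
    P_,g=tri(a,b);print(P_.round(1),round(g,1),'tool',R.inv().apply(P_-p).round(1))
im0=cv2.imread("pics/top0.png").astype(int);im=cv2.imread("pics/t3.png").astype(int)
d=np.abs(im-im0).sum(2)
for y in range(310,336): print(y,''.join('#' if v>40 else '.' for v in d[y,225:300]))
```

```text
base [[129. 181.]
 [105. 127.]] cams [ 903. -512.  979.] [ 527.   18. 1044.]
[473.8 173.5  66.6] 4.6 tool [-0.3 -3.1 13.7]
[470.1 172.   60. ] 13.1 tool [-3.7  2.5 17.9]
[448.3 179.7  60.5] 0.2 tool [-26.6  -0.5  19.4]
[460.9 177.3  60.1] 2.9 tool [-13.7  -0.4  19.8]
310 ...........................................................................
311 ...................................................###########.............
312 ...................................................############.##.........
313 .................................................##################..###.##
314 ...............................................############################
315 ................................#######...#....############################
316 .....................####.......###########################################
317 ....................#########...###########################################
318 ..................###########.#############################################
319 .................##########################################################
320 .................##########.
[... 547 characters left out ...]
############################################################
328 ...............############################################################
329 ...............############################################################
330 .................#...######.###############################################
331 ..............######.###...################################################
332 ...............######.......###############################################
333 ............................###############################################
334 .............................##############################################
335 ..............................#############################################
```

```bash
cat > ok.py <<'E'
from plan import *
s=r.sense();R=Ro.from_euler('xyz',s['tcp_rot']);f=R.inv().apply(s['contact_force']);print(s['eef_pos'].round(1),'Ftool',f.round(1),round(s['opening'],3),round(s['grasp_force'],1))
import sys;sys.exit(int(np.linalg.norm(f)>4))
E
S='python3 steer.py'
python3 steer.py '0 0 0 0 0 1.5 0;0 0 0 0 0 0 0' >/dev/null; python3 ok.py && python3 steer.py '0 0 0 0 0 1.5 0;0 0 0 0 0 0 0'>/dev/null && python3 ok.py && python3 steer.py '0 0 0 0 0 1.5 0;0 0 0 0 0 0 0'>/dev/null && python3 ok.py && python3 steer.py '0 0 0 0 0 1.5 0;0 0 0 0 0 0 0'>/dev/null && python3 ok.py && python3 steer.py '0 0 0 0 0 1.5 0;0 0 0 0 0 0 0'>/dev/null && python3 ok.py && python3 steer.py '0 0 0 0 0 1.5 0;0 0 0 0 0 0 0'>/dev/null && python3 ok.py && python3 steer.py '0 0 0 0 0 1.5 0;0 0 0 0 0 0 0'>/dev/null && python3 ok.py && python3 steer.py '0 0 0 0 0 1.5 0;0 0 0 0 0 0 0'>/dev/null && python3 ok.py
```

```text
[472.2 164.2  74.6] Ftool [-0.1 -0.1 -0.7] -0.001 0.0
[472.3 165.1  73.3] Ftool [-0.6 -0.6  0.3] 0.001 0.0
[472.5 165.9  72.1] Ftool [ 1.1 -0.3  0.4] -0.001 0.0
[472.7 166.7  70.9] Ftool [-0.2 -0.5  0.1] -0.007 0.0
[472.9 167.6  69.7] Ftool [-0.3 -0.6 -0.3] -0.002 0.0
[473.  168.4  68.5] Ftool [-0.9  0.7  0.4] 0.0 0.0
[473.2 169.3  67.2] Ftool [ 0.1 -0.8  0. ] 0.0 0.0
[473.4 170.1  66. ] Ftool [-0.3 -0.4  1. ] -0.001 0.0
```

Run:
```python
from plan import *
t=r.grab_frame("top")[:,:,::-1];s=r.grab_frame("scene")[:,:,::-1]
cv2.imwrite("pics/t4.png",t);cv2.imwrite("pics/s4.png",s)
T=cv2.resize(t[255:355,215:315],None,fx=4,fy=6,interpolation=2)
S=cv2.resize(s[125:225,255:321],None,fx=6,fy=6,interpolation=2)
c=np.zeros((600,800,3),np.uint8);c[:,:400]=T;c[:,400:796]=S;cv2.imwrite("pics/crop5.png",c)
q=r.sense();R=Ro.from_euler('xyz',q['tcp_rot']);p=q['eef_pos']
for z in(22,0,-51,-100,-200): print(z,((proj("top",p+R.apply([0,0,z]))[0]+.5-[215,255])*[4,6]).round(),((proj("scene",p+R.apply([0,0,z]))[0]+.5-[255,125])*6+[400,0]).round())
```

```text
22 [103. 377.] [683. 398.]
0 [121. 387.] [663. 387.]
-51 [165. 413.] [616. 360.]
-100 [211. 440.] [566. 333.]
-200 [319. 504.] [451. 269.]
```

View pics/crop5.png

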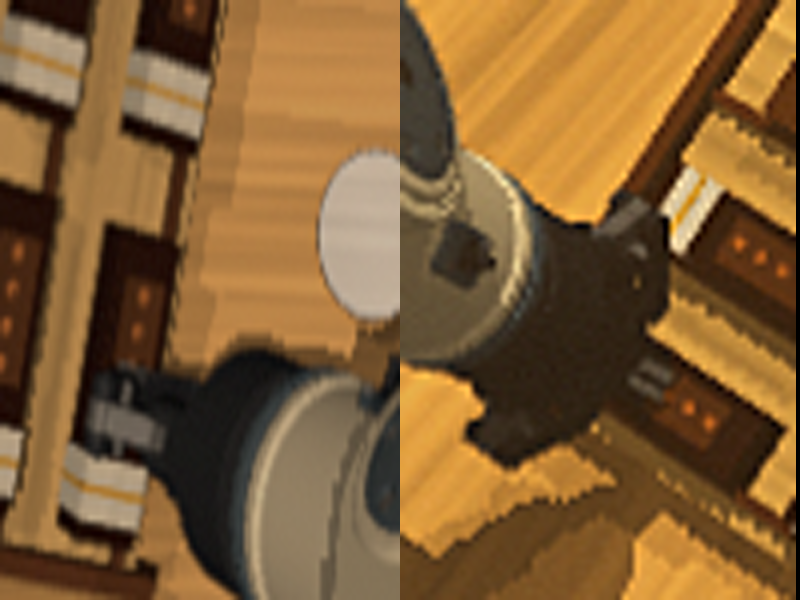

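```bash
python3 steer.py '0 0 0 0 0 1.5 0;0 0 0 0 0 0 0' >/dev/null; python3 ok.py && python3 steer.py '0 0 0 0 0 1.5 0;0 0 0 0 0 0 0'>/dev/null && python3 ok.py && python3 steer.py '0 0 0 0 0 1.5 0;0 0 0 0 0 0 0'>/dev/null && python3 ok.py && python3 steer.py '0 0 0 0 0 1.5 0;0 0 0 0 0 0 0'>/dev/null && python3 ok.py && python3 steer.py '0 0 0 0 0 1.5 0;0 0 0 0 0 0 0'>/dev/null && python3 ok.py && python3 steer.py '0 0 0 0 0 1.5 0;0 0 0 0 0 0 0'>/dev/null && python3 ok.py && python3 steer.py '0 0 0 0 0 1.5 0;0 0 0 0 0 0 0'>/dev/null && python3 ok.py && python3 steer.py '0 0 0 0 0 1.5 0;0 0 0 0 0 0 0'>/dev/null && python3 ok.py
python3 - <<'E'
from plan import *
a=r.sense();print(a)
E
```

```text
[473.6 170.9  64.8] Ftool [-0.7 -0.2  0.6] 0.003 0.0
[473.6 171.1  64.7] Ftool [ -4.8   1.6 -28.5] -0.004 14.0
{'clock': 7.4167, 'qpos': array([-0.06476765,  0.43332437,  2.18439704,  1.02646572,  0.72784465,
        0.8383498 ]), 'qvel': array([-0.00090989,  0.00027095,  0.00121534,  0.0032848 , -0.00060023,
        0.00562623]), 'joint_efforts': array([  6.10237062, -39.49791312, -17.04098761,   2.77998   ,
         1.23067707,  -0.04915425]), 'eef_pos': array([473.63168432, 171.13413947,  64.67104848]), 'tcp_rot': array([-2.53014070e+00, -1.65220701e-03, -1.93750172e-01]), 'contact_force': array([ -8.11043016, -16.42527662,  22.4517681 ]), 'wrist_torque': array([-0.35496824,  0.87597458,  0.54511121]), 'grasp_force': 13.99326654500328, 'opening': -0.0035816487132596503}
```

```bash
sed -i 's/^def down/PC=np.array([473.6,171.1,64.7])\n&/' plan.py
python3 steer.py '0 0 0 0 0 -10 0; 0 0 0 0 0 0 0.7; 0 0 0 0 0 0 0.7;0 0 0 0 0 0 0.7; 0 0 0 0 0 10 0.7'|tail -3; python3 steer.py '0 0 0 0 0 6 0.7;0 0 0 0 0 0 0.7;0 0 0 0 0 0 0.7' |tail -4
python3 - <<'E'
from plan import *
to(PC+17*Z,RR)
E
```

```text
contact_force: [0.6, 0.1, -0.8]
opening: 0.563
grasp_force: 0.0
tcp_rot: [-2.531, 0.001, -0.194]
contact_force: [0.4, 0.8, -0.1]
opening: 0.699
grasp_force: 0.0
t 8.08 pos [473.9 175.5  58.3] open 0.699 grip 0.0 F [ 0.4  0.8 -0.1] q [-0.05  0.45  2.18  1.04  0.72  0.83]
  rot(tool) [-0.      0.0007 -0.0004] shift before [ 0.6 -0.1  9.2] after [ 0.6 -0.1  9.2]
```

```bash
python3 steer.py '0 0 0 0 0 3 0.7;0 0 0 0 0 0 0.7' >/dev/null; python3 ok.py && python3 steer.py '0 0 0 0 0 3 0.7;0 0 0 0 0 0 0.7'>/dev/null && python3 ok.py && python3 steer.py '0 0 0 0 0 3 0.7;0 0 0 0 0 0 0.7'>/dev/null && python3 ok.py && python3 steer.py '0 0 0 0 0 0 0.4;0 0 0 0 0 0 0.3;0 0 0 0 0 0 0.3;0 0 0 0 0 0 0.3;0 0 0 0 0 0 0.3' 40 && python3 ok.py
```

```text
[474.7 176.9  56.1] Ftool [ 0.1  0.8 -0.2] 0.702 0.0
[475.1 178.6  53.7] Ftool [ 0.3 -0.6  0.6] 0.702 0.0
[475.4 180.3  51.2] Ftool [-0.3 -0.1 -0.1] 0.701 0.0
clock: 9.0
eef_pos: [475.4, 180.0, 51.6]
tcp_rot: [-2.531, -0.001, -0.194]
contact_force: [-2.6, -4.4, 4.4]
opening: 0.387
grasp_force: 40.1
[475.4 180.   51.6] Ftool [-1.7  1.4 -6.4] 0.387 40.1
```

```bash
python3 steer.py '0 0 0 0 0 -4 0.3;0 0 0 0 0 -8 0.3;0 0 0 0 0 -12 0.3;0 0 0 0 0 -20 0.3;0 0 0 0 0 -30 0.3' |tail -3; python3 steer.py '0 0 0 0 0 -30 0.3;0 0 0 0 0 0 0.3' | tail -3
python3 - <<'E'
from plan import *
to([457,-126.5,80],down(3.6))
E
```

```text
contact_force: [-0.4, 0.4, 0.2]
opening: 0.388
grasp_force: 39.9
contact_force: [1.1, 0.6, 0.0]
opening: 0.386
grasp_force: 39.9
t 9.58 pos [465.6 119.2 140.4] open 0.386 grip 39.9 F [1.1 0.6 0. ] q [-0.19  0.27  2.16  0.83  0.89  0.98]
  rot(tool) [-0.6063 -0.0847 -0.2488] shift before [ 39.  233.6 -89.4] after [-24.  244.7  60.4]
```

```bash
python3 steer.py '-0.101 -0.0141 -0.0415 0 0 0 0.3;-0.101 -0.0141 -0.0415 0 0 0 0.3;-0.101 -0.0141 -0.0415 0 0 0 0.3;-0.101 -0.0141 -0.0415 0 0 0 0.3;-0.101 -0.0141 -0.0415 0 0 0 0.3' |tail -1; python3 steer.py '-0.101 -0.0141 -0.0415 0 0 0 0.3;0 0 0 -3.4 35 0 0.3;0 0 0 -3.4 35 5 0.3;0 0 0 -3.4 35 8 0.3;0 0 0 -3.4 35 10 0.3' | tail -1;  python3 steer.py '0 0 0 -3.4 35 10 0.3;0 0 0 -3.4 35 10 0.3;0 0 0 -3.4 35 10 0.3;0 0 0 0 0 0 0.3;0 0 0 0 0 0 0.3' | tail -1
python3 - <<'E'
from plan import *
to([457,-126.5,80],down(3.6))
for n in("top","scene"): cv2.imwrite(f"pics/{n}5.png",r.grab_frame(n)[:,:,::-1])
t=cv2.imread("pics/top5.png");s=cv2.imread("pics/scene5.png")
T=cv2.resize(t[250:370,340:420],None,fx=5,fy=5,interpolation=2)
S=cv2.resize(s[190:310,180:260],None,fx=5,fy=5,interpolation=2)
c=np.zeros((600,800,3),np.uint8);c[:,:400]=T;c[:,400:]=S;cv2.imwrite("pics/crop6.png",c)
q=r.sense();R=Ro.from_euler('xyz',q['tcp_rot']);p=q['eef_pos']
for z in(22,0,-27): print(z,((proj("top",p+R.apply([0,0,z]))[0]+.5-[340,250])*5).round(),((proj("scene",p+R.apply([0,0,z]))[0]+.5-[180,190])*5+[400,0]).round())
E
```

```text
grasp_force: 39.9
grasp_force: 40.0
grasp_force: 40.1
t 10.83 pos [ 454.8 -125.8   82.6] open 0.389 grip 40.1 F [-1.   0.2 -1. ] q [-0.27  0.32  2.07  0.    0.76  1.24]
  rot(tool) [-0.0026  0.0063 -0.0022] shift before [2.2 0.9 2.6] after [2.2 0.8 2.6]
22 [227. 407.] [641. 396.]
0 [235. 411.] [634. 371.]
-27 [245. 416.] [625. 340.]
```

View pics/crop6.png

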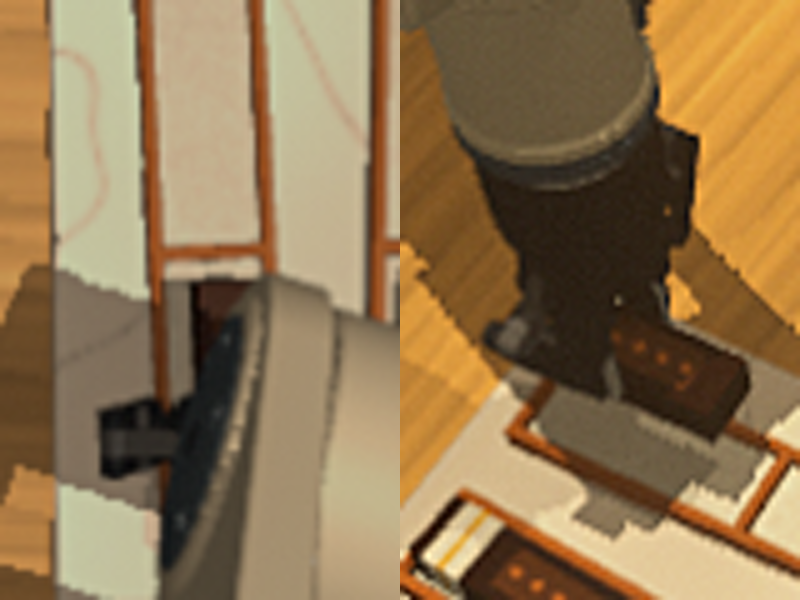

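Run:
```python
from plan import *
q=r.sense();R=Ro.from_euler('xyz',q['tcp_rot']);p=q['eef_pos']
for sx,sy in((747,393),(747,385),(747,401),(740,405)):
  P_,g=tri((180+(sx-400)/5-.5,190+sy/5-.5),(378.5,305.7));print(P_.round(1),round(g,1),'tool',R.inv().apply(P_-p).round(1))
for z in(-27,0,30):
  for y in(-17,17): print(z,y,((proj("scene",p+R.apply([55,y,z]))[0]+.5-[180,190])*5+[400,0]).round(),((proj("top",p+R.apply([55,y,z]))[0]+.5-[340,250])*5).round())
```

```text
[ 507.8 -107.2   83.1] 1.0 tool [ 53.5 -13.5  -0.1]
[ 508.  -106.4   89.1] 0.9 tool [ 53.7 -14.3  -6.1]
[ 507.7 -108.    77. ] 1.1 tool [ 53.3 -12.7   5.9]
[ 506.3 -109.3   74.3] 4.4 tool [ 51.9 -11.4   8.6]
-27 -17 [749. 357.] [196. 280.]
-27 17 [709. 415.] [280. 276.]
0 -17 [755. 389.] [187. 279.]
0 17 [717. 446.] [269. 275.]
30 -17 [761. 422.] [178. 278.]
30 17 [724. 478.] [257. 274.]
```

```bash
python3 steer.py '-0.0026 0.0063 -0.0022 2.2 0.8 15 0.3;0 0 0 0 0 15 0.3;0 0 0 0 0 10 0.3;0 0 0 0 0 6 0.3;0 0 0 0 0 0 0.3' | tail -1; python3 steer.py '0 0 0 0 0 0 0.3'|tail -1
python3 - <<'E'
from plan import *
to([457,-126.5,30],down(3.6))
E
```

```text
grasp_force: 40.2
grasp_force: 40.2
t 11.43 pos [ 457.8 -124.4   37.3] open 0.386 grip 40.2 F [ 0.5 -0.1 -0.2] q [-0.27  0.4   2.09  0.    0.65  1.23]
  rot(tool) [ 0.0002 -0.0009  0.0047] shift before [-1.   2.   7.3] after [-1.   2.   7.3]
```

```bash
python3 steer.py '0 0 0.0045 -1 2 6 0.3;0 0 0 0 0 6 0.3;0 0 0 0 0 0 0.3' >/dev/null; python3 ok.py && python3 steer.py '0 0 0 0 0 2 0.3;0 0 0 0 0 0 0.3'>/dev/null && python3 ok.py && python3 steer.py '0 0 0 0 0 2 0.3;0 0 0 0 0 0 0.3'>/dev/null && python3 ok.py && python3 steer.py '0 0 0 0 0 1.5 0.3;0 0 0 0 0 0 0.3'>/dev/null && python3 ok.py && python3 steer.py '0 0 0 0 0 1.5 0.3;0 0 0 0 0 0 0.3'>/dev/null && python3 ok.py && python3 steer.py '0 0 0 0 0 1 0.3;0 0 0 0 0 0 0.3'>/dev/null && python3 ok.py&& python3 steer.py '0 0 0 0 0 1 0.3;0 0 0 0 0 0 0.3'>/dev/null && python3 ok.py
```

```text
[ 456.5 -127.    24.5] Ftool [-0.9 -0.7  0.5] 0.388 40.2
[ 456.9 -127.    23. ] Ftool [-0.5 -1.   0.3] 0.388 40.2
[ 457.  -127.    21.1] Ftool [-0.3  0.5  0.6] 0.388 40.2
[ 456.9 -127.    19.6] Ftool [-1.   0.6  0. ] 0.387 40.2
[ 457.1 -127.    18.4] Ftool [-0.7 -0.4 -4.5] 0.389 40.7
```

```bash
cat >> plan.py <<'E'
def pick(i,h): to(LAB[i]-14*X-1.5*Y+(26-h)*Z,RR)
E
python3 steer.py '0 0 0 0 0 0 0.45;0 0 0 0 0 0 0.6;0 0 0 0 0 0 0.6;0 0 0 0 0 0 0.6;0 0 0 0 0 -10 0.6' | tail -3; python3 steer.py '0 0 0 0 0 -30 0.7;0 0 0 0 0 -40 0.7;0 0 0 0 0 -40 0.7;0 0 0 0 0 0 0.7' | tail -1
python3 - <<'E'
from plan import *
pick(2,65)
im=r.grab_frame("top")[:,:,::-1];cv2.imwrite("pics/top6.png",im)
E
```

```text
contact_force: [-0.5, 0.4, 0.5]
opening: 0.598
grasp_force: 0.0
grasp_force: 0.0
t 13.1 pos [ 460.8 -128.1  145.5] open 0.698 grip 0.0 F [ 2.3 -0.8 -0.2] q [-0.27  0.22  2.02  0.    0.89  1.23]
  rot(tool) [0.6099 0.0668 0.2515] shift before [ 159.  -235.    41.6] after [  94.8 -195.8  186.8]
```

```bash
python3 steer.py '0.1017 0.0111 0.042 0 0 0 0.7;0.1017 0.0111 0.042 0 0 0 0.7;0.1017 0.0111 0.042 0 0 0 0.7;0.1017 0.0111 0.042 0 0 0 0.7;0.1017 0.0111 0.042 0 0 0 0.7' | tail -1; python3 steer.py '0.1017 0.0111 0.042 0 0 0 0.7;0 0 0 11.8 -24.5 23.3 0.7;0 0 0 11.8 -24.5 23.3 0.7;0 0 0 11.8 -24.5 23.3 0.7;0 0 0 11.8 -24.5 23.3 0.7' | tail -1;python3 steer.py '0 0 0 11.8 -24.5 23.3 0.7;0 0 0 11.8 -24.5 23.3 0.7;0 0 0 11.8 -24.5 23.3 0.7;0 0 0 11.8 -24.5 23.3 0.7;0 0 0 0 0 0 0.7' | tail -1; python3 steer.py '0 0 0 0 0 0 0.7' | tail -1
python3 - <<'E'
from plan import *
pick(2,65)
# first carton in its well?
im=r.grab_frame("top")[:,:,::-1].copy();cv2.imwrite("pics/top7.png",im);h=cv2.cvtColor(im,cv2.COLOR_BGR2HSV)
m=np.zeros((480,640),np.uint8);w=(slice(298,362),slice(366,402));m[w]=((h[w][...,2]<85)|((h[w][...,1]<45)&(h[w][...,2]>90))).astype(np.uint8)
for c in blobs(cv2.morphologyEx(m,cv2.MORPH_CLOSE,np.ones((5,5))),200,3000): print(cen(c).round(1),cv2.contourArea(c),cv2.minAreaRect(c),plane("top",cen(c),30)[0].round(1))
E
```

```text
grasp_force: 0.0
grasp_force: 0.0
grasp_force: 0.0
grasp_force: 0.0
t 14.48 pos [599.9 119.2  96.2] open 0.701 grip 0.0 F [ 0.2 -0.8  0.8] q [-0.14  0.52  1.88  0.82  0.91  1.05]
  rot(tool) [-0.0009  0.0118 -0.0048] shift before [ 5.9 -3.3 -8.2] after [ 6.  -3.3 -8.1]
```

```bash
python3 steer.py '0 0.0118 -0.0048 5.9 -3.3 8 0.7;0 0 0 0 0 15 0.7;0 0 0 0 0 10 0.7;0 0 0 0 0 5 0.7;0 0 0 0 0 0 0.7' | tail -1; python3 steer.py '0 0 0 0 0 0 0.7' | tail -1
python3 - <<'E'
from plan import *
pick(2,0)
E
```

```text
grasp_force: 0.0
grasp_force: 0.0
t 15.03 pos [610.7 140.4  67.3] open 0.699 grip 0.0 F [-0.2  0.3  0.4] q [-0.1   0.57  1.89  0.87  0.84  1.01]
  rot(tool) [-0.001  -0.002  -0.0024] shift before [-0.6 -1.1 20.1] after [-0.6 -1.2 20.1]
```

```bash
python3 steer.py '0 -0.002 -0.002 -0.6 -1.1 6 0.7;0 0 0 0 0 6 0.7;0 0 0 0 0 0 0.7' >/dev/null; python3 ok.py && python3 steer.py '0 0 0 0 0 4 0.7;0 0 0 0 0 4 0.7;0 0 0 0 0 0 0.7'>/dev/null && python3 ok.py && python3 -c "
from plan import *
pick(2,0)"
```

```text
[611.8 148.5  58. ] Ftool [-0.4  0.4  0.3] 0.702 0.0
[612.7 153.   51.6] Ftool [-0.1  0.4  0.2] 0.698 0.0
t 15.53 pos [612.7 153.   51.6] open 0.698 grip 0.0 F [-0.2 -0.2 -0.4] q [-0.08  0.59  1.89  0.9   0.82  0.99]
  rot(tool) [-0.001  -0.0005  0.0002] shift before [-0.1  0.3 -0. ] after [-0.1  0.3 -0. ]
```

```bash
python3 steer.py '0 0 0 0 0 0 0.4;0 0 0 0 0 0 0.3;0 0 0 0 0 0 0.3;0 0 0 0 0 0 0.3;0 0 0 0 0 0 0.3' |tail -2;  python3 steer.py '0 0 0 0 0 -4 0.3;0 0 0 0 0 -8 0.3;0 0 0 0 0 -12 0.3;0 0 0 0 0 -20 0.3;0 0 0 0 0 -30 0.3' |tail -2; python3 steer.py '0 0 0 0 0 -30 0.3;0 0 0 0 0 0 0.3' | tail -3
python3 - <<'E'
from plan import *
to([586.6,-222,80],down(0.2))
E
```

```text
opening: 0.384
grasp_force: 40.4
opening: 0.383
grasp_force: 40.0
contact_force: [1.7, -0.2, 0.2]
opening: 0.387
grasp_force: 40.0
t 16.53 pos [603.7  90.9 142.4] open 0.387 grip 40.0 F [ 1.7 -0.2  0.2] q [-0.19  0.45  1.86  0.76  0.98  1.09]
  rot(tool) [-0.6088 -0.0688 -0.1912] shift before [  43.8  290.  -126.7] after [-18.2 312.8  62.4]
```

```bash
python3 steer.py '-0.1015 -0.0115 -0.0319 0 0 0 0.3;-0.1015 -0.0115 -0.0319 0 0 0 0.3;-0.1015 -0.0115 -0.0319 0 0 0 0.3;-0.1015 -0.0115 -0.0319 0 0 0 0.3;-0.1015 -0.0115 -0.0319 0 0 0 0.3' |tail -1; python3 steer.py '-0.1015 -0.0115 -0.0319 0 0 0 0.3;0 0 0 -2.3 39 0 0.3;0 0 0 -2.3 39 7 0.3;0 0 0 -2.3 39 7 0.3;0 0 0 -2.3 39 7 0.3' |tail -1; python3 steer.py '0 0 0 -2.3 39 7 0.3;0 0 0 -2.3 39 8 0.3;0 0 0 -2.3 39 10 0.3;0 0 0 -2.3 39 10 0.3;0 0 0 0 0 0 0.3' |tail -2;  python3 steer.py '0 0 0 0 0 0 0.3' |tail -1
python3 - <<'E'
from plan import *
to([586.6,-222,28],down(0.2))
im=r.grab_frame("top")[:,:,::-1].copy();cv2.imwrite("pics/top8.png",im)
E
```

```text
grasp_force: 40.0
grasp_force: 40.1
opening: 0.386
grasp_force: 40.2
grasp_force: 40.2
t 17.87 pos [ 583.4 -220.1   80.5] open 0.385 grip 40.2 F [-0.6 -0.2 -1.1] q [-0.36  0.51  1.74 -0.    0.9   1.21]
  rot(tool) [-0.0018  0.0079 -0.0015] shift before [ 3.6  2.  52.4] after [ 3.2  1.9 52.5]
```

```bash
python3 steer.py '-0.0018 0.0079 -0.0015 3.4 2 14 0.3;0 0 0 0 0 14 0.3;0 0 0 0 0 10 0.3;0 0 0 0 0 6 0.3;0 0 0 0 0 0 0.3' | tail -1; python3 steer.py '0 0 0 0 0 0 0.3'|tail -1
python3 - <<'E'
from plan import *
to([586.6,-222,28],down(0.2))
E
```

```text
grasp_force: 40.2
grasp_force: 40.2
t 18.42 pos [ 588.  -219.3   37.1] open 0.387 grip 40.2 F [-0.  -0.2  0. ] q [-0.36  0.57  1.75  0.    0.81  1.2 ]
  rot(tool) [ 0.0002 -0.0008  0.0048] shift before [-1.4  2.7  9.1] after [-1.4  2.7  9.1]
```

```bash
python3 steer.py '0 0 0.0045 -1.4 2.7 6 0.3;0 0 0 0 0 6 0.3;0 0 0 0 0 0 0.3' >/dev/null; python3 ok.py && python3 steer.py '0 0 0 0 0 2 0.3;0 0 0 0 0 0 0.3'>/dev/null && python3 ok.py && python3 steer.py '0 0 0 0 0 2 0.3;0 0 0 0 0 0 0.3'>/dev/null && python3 ok.py && python3 steer.py '0 0 0 0 0 1.5 0.3;0 0 0 0 0 0 0.3'>/dev/null && python3 ok.py && python3 steer.py '0 0 0 0 0 1.5 0.3;0 0 0 0 0 0 0.3'>/dev/null && python3 ok.py && python3 steer.py '0 0 0 0 0 1 0.3;0 0 0 0 0 0 0.3'>/dev/null && python3 ok.py&& python3 steer.py '0 0 0 0 0 1 0.3;0 0 0 0 0 0 0.3'>/dev/null && python3 ok.py
```

```text
[ 585.9 -222.7   24.1] Ftool [-0.3 -0.2  0.9] 0.386 40.2
[ 586.4 -222.8   22.7] Ftool [0.4 0.2 0.7] 0.386 40.2
[ 586.4 -222.7   20.8] Ftool [-0.1 -0.3 -0.1] 0.39 40.2
[ 586.4 -222.7   19.3] Ftool [-0.1 -0.7  1.2] 0.386 40.2
[ 586.5 -222.7   19.2] Ftool [ -5.1  -1.4 -11.9] 0.387 41.7
```

```bash
python3 steer.py '0 0 0 0 0 0 0.45;0 0 0 0 0 0 0.6;0 0 0 0 0 0 0.6;0 0 0 0 0 0 0.6;0 0 0 0 0 -10 0.6' | tail -2; python3 steer.py '0 0 0 0 0 -30 0.7;0 0 0 0 0 -40 0.7;0 0 0 0 0 -40 0.7;0 0 0 0 0 -30 0.7;0 0 0 0 0 0 0.7' | tail -1
python3 - <<'E'
from plan import *
pick(1,70)
E
```

```text
opening: 0.601
grasp_force: 0.0
grasp_force: 0.0
t 20.17 pos [ 590.  -224.1  175.8] open 0.698 grip 0.0 F [ 1.9 -0.9  0.5] q [-0.37  0.4   1.67  0.    1.06  1.2 ]
  rot(tool) [0.612  0.0488 0.1941] shift before [-108.1 -422.3   22.3] after [-188.3 -307.4  246.1]
```

```bash
python3 steer.py '0.102 0.0081 0.0323 0 0 0 0.7;0.102 0.0081 0.0323 0 0 0 0.7;0.102 0.0081 0.0323 0 0 0 0.7;0.102 0.0081 0.0323 0 0 0 0.7;0.102 0.0081 0.0323 0 0 0 0.7' | tail -1;python3 steer.py '0.102 0.0081 0.0323 0 0 0 0.7;0 0 0 -17.1 -28 22.2 0.7;0 0 0 -17.1 -28 22.2 0.7;0 0 0 -17.1 -28 22.2 0.7;0 0 0 -17.1 -28 22.2 0.7' | tail -1;python3 steer.py '0 0 0 -17.1 -28 22.2 0.7;0 0 0 -17.1 -28 22.2 0.7;0 0 0 -17.1 -28 22.2 0.7;0 0 0 -17.1 -28 22.2 0.7;0 0 0 -17.1 -28 22.2 0.7' | tail -1;python3 steer.py '0 0 0 -17.1 -28 22.2 0.7;0 0 0 -17.1 -28 22.2 0.7;0 0 0 0 0 0 0.7;0 0 0 0 0 0 0.7' | tail -1
python3 - <<'E'
from plan import *
pick(1,0)
E
```

```text
grasp_force: 0.0
grasp_force: 0.0
grasp_force: 0.0
grasp_force: 0.0
t 21.75 pos [475.5 200.5 147.5] open 0.699 grip 0.0 F [ 0.2 -0.8  1. ] q [0.   0.27 2.14 0.87 0.83 1.12]
  rot(tool) [-0.0018  0.0116 -0.0025] shift before [ 6.7 -0.3 66.6] after [ 5.9 -0.4 66.6]
```

```bash
python3 steer.py '-0.0018 0.0116 -0.0025 6.2 -0.3 12 0.7;0 0 0 0 0 15 0.7;0 0 0 0 0 12 0.7;0 0 0 0 0 6 0.7;0 0 0 0 0 0 0.7' | tail -1; python3 steer.py '0 0 0 0 0 0 0.7' | tail -1
python3 - <<'E'
from plan import *
pick(1,0)
E
```

```text
grasp_force: 0.0
grasp_force: 0.0
t 22.25 pos [488.3 222.3 110.6] open 0.699 grip 0.0 F [ 0.9  0.1 -0.3] q [0.05 0.35 2.14 0.97 0.74 1.05]
  rot(tool) [ 0.0001 -0.0026 -0.0041] shift before [-2.5 -2.1 22.7] after [-2.5 -2.1 22.7]
```

```bash
python3 steer.py '0 -0.0026 -0.004 -2.5 -2.1 7 0.7;0 0 0 0 0 6 0.7;0 0 0 0 0 0 0.7' >/dev/null; python3 ok.py && python3 steer.py '0 0 0 0 0 5 0.7;0 0 0 0 0 4 0.7;0 0 0 0 0 0 0.7'>/dev/null && python3 ok.py && python3 -c "
from plan import *
pick(1,0)"
```

```text
[487.1 232.7 100.7] Ftool [ 0.1 -1.   0.1] 0.702 0.0
[488.  237.9  93.2] Ftool [-0.1  0.4 -0.7] 0.698 0.0
t 22.75 pos [488.  237.9  93.2] open 0.698 grip 0.0 F [-0.2 -0.7  0.3] q [0.09 0.39 2.14 1.02 0.71 1.02]
  rot(tool) [0.0001 0.0008 0.0005] shift before [ 0.7  0.4 -0.3] after [ 0.7  0.4 -0.3]
```

```bash
python3 steer.py '0 0 0 0 0 0 0.4;0 0 0 0 0 0 0.3;0 0 0 0 0 0 0.3;0 0 0 0 0 0 0.3;0 0 0 0 0 0 0.3' |tail -2;  python3 steer.py '0 0 0 0 0 -4 0.3;0 0 0 0 0 -8 0.3;0 0 0 0 0 -12 0.3;0 0 0 0 0 -20 0.3;0 0 0 0 0 -30 0.3' |tail -2; python3 steer.py '0 0 0 0 0 -20 0.3;0 0 0 0 0 0 0.3' | tail -3
python3 - <<'E'
from plan import *
to([582.5,-118.5,85],down(3.7))
E
```

```text
opening: 0.385
grasp_force: 40.2
opening: 0.389
grasp_force: 39.9
contact_force: [0.4, 1.0, -0.6]
opening: 0.387
grasp_force: 39.9
t 23.75 pos [479.5 183.  174.1] open 0.387 grip 39.9 F [ 0.4  1.  -0.6] q [-0.04  0.22  2.12  0.83  0.88  1.16]
  rot(tool) [-0.6072 -0.0842 -0.2496] shift before [158.9 277.5 -84.7] after [ 83.3 307.5  89.1]
```

```bash
python3 steer.py '-0.1012 -0.014 -0.0416 0 0 0 0.3;-0.1012 -0.014 -0.0416 0 0 0 0.3;-0.1012 -0.014 -0.0416 0 0 0 0.3;-0.1012 -0.014 -0.0416 0 0 0 0.3;-0.1012 -0.014 -0.0416 0 0 0 0.3' |tail -1; python3 steer.py '-0.1012 -0.014 -0.0416 0 0 0 0.3;0 0 0 9.3 34.2 0 0.3;0 0 0 9.3 34.2 0 0.3;0 0 0 9.3 34.2 5 0.3;0 0 0 9.3 34.2 10 0.3' |tail -1; python3 steer.py '0 0 0 9.3 34.2 12 0.3;0 0 0 9.3 34.2 12 0.3;0 0 0 9.3 34.2 15 0.3;0 0 0 9.3 34.2 15 0.3;0 0 0 9.3 34.2 20 0.3' |tail -2;  python3 steer.py '0 0 0 0 0 0 0.3;0 0 0 0 0 0 0.3' |tail -1
python3 - <<'E'
from plan import *
to([582.5,-118.5,28],down(3.7))
E
```

```text
grasp_force: 40.0
grasp_force: 40.1
opening: 0.383
grasp_force: 40.1
grasp_force: 40.3
t 25.17 pos [ 580.4 -118.    79.1] open 0.389 grip 40.3 F [-0.2  0.2  0.4] q [-0.2   0.48  1.81 -0.    0.86  1.3 ]
  rot(tool) [-0.002   0.0075 -0.0013] shift before [ 2.4  0.7 51.1] after [ 2.1  0.6 51.1]
```

```bash
python3 steer.py '-0.0018 0.0075 -0.0013 2.3 0.7 14 0.3;0 0 0 0 0 14 0.3;0 0 0 0 0 9 0.3;0 0 0 0 0 5 0.3;0 0 0 0 0 0 0.3' | tail -1; python3 steer.py '0 0 0 0 0 0 0.3'|tail -1
python3 - <<'E'
from plan import *
to([582.5,-118.5,28],down(3.7))
E
```

```text
grasp_force: 40.3
grasp_force: 40.3
t 25.67 pos [ 583.8 -116.9   39.4] open 0.387 grip 40.3 F [ 0.5  0.3 -0.9] q [-0.2   0.53  1.83 -0.    0.78  1.3 ]
  rot(tool) [ 0.0009 -0.0029  0.0035] shift before [-1.4  1.5 11.4] after [-1.4  1.5 11.4]
```

```bash
python3 steer.py '0 -0.002 0.0035 -1.4 1.5 7 0.3;0 0 0 0 0 7 0.3;0 0 0 0 0 0 0.3;0 0 0 0 0 0 0.3' >/dev/null; python3 ok.py && python3 steer.py '0 0 0 0 0 2 0.3;0 0 0 0 0 0 0.3'>/dev/null && python3 ok.py && python3 steer.py '0 0 0 0 0 2 0.3;0 0 0 0 0 0 0.3'>/dev/null && python3 ok.py && python3 steer.py '0 0 0 0 0 1.5 0.3;0 0 0 0 0 0 0.3'>/dev/null && python3 ok.py && python3 steer.py '0 0 0 0 0 1 0.3;0 0 0 0 0 0 0.3'>/dev/null && python3 ok.py && python3 steer.py '0 0 0 0 0 1 0.3;0 0 0 0 0 0 0.3'>/dev/null && python3 ok.py&& python3 steer.py '0 0 0 0 0 1 0.3;0 0 0 0 0 0 0.3'>/dev/null && python3 ok.py
```

```text
[ 582.  -119.    24.7] Ftool [ 0.3 -0.   0.8] 0.388 40.3
[ 582.5 -119.1   23. ] Ftool [0.1 0.5 0.2] 0.387 40.3
[ 582.4 -119.1   21. ] Ftool [-0.8 -0.5  0.7] 0.387 40.3
[ 582.5 -119.1   19.5] Ftool [-0.6  0.2 -0.5] 0.389 40.3
[ 582.5 -119.1   19.4] Ftool [-2.8 -1.1 -7.8] 0.386 41.3
```

```bash
python3 steer.py '0 0 0 0 0 0 0.45;0 0 0 0 0 0 0.6;0 0 0 0 0 0 0.6;0 0 0 0 0 0 0.6;0 0 0 0 0 -10 0.6' | tail -2; python3 steer.py '0 0 0 0 0 -30 0.7;0 0 0 0 0 -40 0.7;0 0 0 0 0 -40 0.7;0 0 0 0 0 -30 0.7;0 0 0 0 0 0 0.7' | tail -1
python3 - <<'E'
from plan import *
pick(3,70)
E
```

```text
opening: 0.599
grasp_force: 0.0
grasp_force: 0.0
t 27.5 pos [ 586.1 -119.7  176.2] open 0.706 grip 0.0 F [ 1.8 -0.5  0.7] q [-0.2   0.35  1.75 -0.    1.03  1.3 ]
  rot(tool) [0.6098 0.0674 0.2531] shift before [  44.8 -289.1   25.8] after [ -30.  -223.2  188.5]
```

```bash
python3 steer.py '0.1016 0.0112 0.0422 0 0 0 0.7;0.1016 0.0112 0.0422 0 0 0 0.7;0.1016 0.0112 0.0422 0 0 0 0.7;0.1016 0.0112 0.0422 0 0 0 0.7;0.1016 0.0112 0.0422 0 0 0 0.7' | tail -1;python3 steer.py '0.1016 0.0112 0.0422 0 0 0 0.7;0 0 0 -3.7 -27.9 22.8 0.7;0 0 0 -3.7 -27.9 22.8 0.7;0 0 0 -3.7 -27.9 22.8 0.7;0 0 0 -3.7 -27.9 22.8 0.7' | tail -1;python3 steer.py '0 0 0 -3.7 -27.9 22.8 0.7;0 0 0 -3.7 -27.9 22.8 0.7;0 0 0 -3.7 -27.9 22.8 0.7;0 0 0 -3.7 -27.9 22.8 0.7;0 0 0 0 0 0 0.7' | tail -1;python3 steer.py '0 0 0 0 0 0 0.7' | tail -1
python3 - <<'E'
from plan import *
pick(3,0)
E
```

```text
grasp_force: 0.0
grasp_force: 0.0
grasp_force: 0.0
grasp_force: 0.0
t 28.83 pos [607.6 170.9 147.5] open 0.699 grip 0.0 F [ 0.9  0.1 -0.2] q [-0.05  0.44  1.86  0.79  0.93  1.2 ]
  rot(tool) [ 0.0002  0.0111 -0.0035] shift before [ 5.6 -2.7 69. ] after [ 4.8 -2.6 69. ]
```

```bash
python3 steer.py '0 0.011 -0.0035 5.2 -2.6 14 0.7;0 0 0 0 0 16 0.7;0 0 0 0 0 12 0.7;0 0 0 0 0 6 0.7;0 0 0 0 0 0 0.7' | tail -1; python3 steer.py '0 0 0 0 0 0 0.7' | tail -1
python3 - <<'E'
from plan import *
pick(3,0)
E
```

```text
grasp_force: 0.0
grasp_force: 0.0
t 29.33 pos [618.8 196.8 109. ] open 0.703 grip 0.0 F [-0.4  0.9  0.6] q [-0.    0.51  1.86  0.85  0.85  1.16]
  rot(tool) [ 0.0004 -0.0009 -0.0036] shift before [-1.2 -2.1 21.7] after [-1.2 -2.1 21.7]
```

```bash
python3 steer.py '0 0 -0.0035 -1.2 -2.1 7 0.7;0 0 0 0 0 6 0.7;0 0 0 0 0 0 0.7' >/dev/null; python3 ok.py && python3 steer.py '0 0 0 0 0 4.5 0.7;0 0 0 0 0 4 0.7;0 0 0 0 0 0 0.7'>/dev/null && python3 ok.py && python3 -c "
from plan import *
pick(3,0)"
```

```text
[619.4 206.6  99.5] Ftool [-1.3 -0.4 -0.6] 0.7 0.0
[620.4 211.4  92.6] Ftool [-0.2  0.2 -0. ] 0.702 0.0
t 29.83 pos [620.4 211.4  92.6] open 0.702 grip 0.0 F [-0.3 -0.1 -0.1] q [0.02 0.53 1.86 0.88 0.82 1.14]
  rot(tool) [ 0.0003 -0.0013  0.0006] shift before [ 0.   0.5 -0.1] after [ 0.   0.5 -0.1]
```

```bash
python3 steer.py '0 0 0 0 0 0 0.4;0 0 0 0 0 0 0.3;0 0 0 0 0 0 0.3;0 0 0 0 0 0 0.3;0 0 0 0 0 0 0.3' |tail -2;  python3 steer.py '0 0 0 0 0 -4 0.3;0 0 0 0 0 -8 0.3;0 0 0 0 0 -12 0.3;0 0 0 0 0 -20 0.3;0 0 0 0 0 -30 0.3' |tail -2; python3 steer.py '0 0 0 0 0 -20 0.3;0 0 0 0 0 0 0.3' | tail -3
python3 - <<'E'
from plan import *
to([469.5,-326,85],down(2.7))
E
```

```text
opening: 0.387
grasp_force: 40.4
opening: 0.386
grasp_force: 40.1
contact_force: [1.9, -0.4, -0.9]
opening: 0.387
grasp_force: 40.2
t 30.83 pos [612.  155.9 174.6] open 0.387 grip 40.2 F [ 1.9 -0.4 -0.9] q [-0.08  0.4   1.84  0.77  0.96  1.22]
  rot(tool) [-0.6072 -0.082  -0.2333] shift before [ -46.6  461.  -214. ] after [-165.1  474.6   89.6]
```

```bash
python3 steer.py '-0.1012 -0.0137 -0.0389 0 0 0 0.3;-0.1012 -0.0137 -0.0389 0 0 0 0.3;-0.1012 -0.0137 -0.0389 0 0 0 0.3;-0.1012 -0.0137 -0.0389 0 0 0 0.3;-0.1012 -0.0137 -0.0389 0 0 0 0.3' |tail -1; python3 steer.py '-0.1012 -0.0137 -0.0389 0 0 0 0.3;0 0 0 -12.7 36.5 0 0.3;0 0 0 -12.7 36.5 0 0.3;0 0 0 -12.7 36.5 0 0.3;0 0 0 -12.7 36.5 0 0.3' |tail -1; python3 steer.py '0 0 0 -12.7 36.5 5 0.3;0 0 0 -12.7 36.5 10 0.3;0 0 0 -12.7 36.5 10 0.3;0 0 0 -12.7 36.5 10 0.3;0 0 0 -12.7 36.5 10 0.3' |tail -1; python3 steer.py '0 0 0 -12.7 36.5 10 0.3;0 0 0 -12.7 36.5 10 0.3;0 0 0 -12.7 36.5 12 0.3;0 0 0 -12.7 36.5 12 0.3;0 0 0 0 0 0 0.3' |tail -2;  python3 steer.py '0 0 0 0 0 0 0.3' |tail -1
python3 - <<'E'
from plan import *
to([469.5,-326,28],down(2.7))
E
```

```text
grasp_force: 40.1
grasp_force: 40.2
grasp_force: 40.2
opening: 0.39
grasp_force: 40.4
grasp_force: 40.4
t 32.58 pos [ 466.6 -325.3   81. ] open 0.382 grip 40.4 F [ 0.1  1.3 -0.6] q [-0.61  0.44  1.86 -0.    0.84  0.92]
  rot(tool) [-0.0019  0.0071 -0.0018] shift before [ 3.2  1.  53. ] after [ 2.8  0.9 53. ]
```

```bash
python3 steer.py '-0.0018 0.0071 -0.0018 3 1 14 0.3;0 0 0 0 0 14 0.3;0 0 0 0 0 10 0.3;0 0 0 0 0 5 0.3;0 0 0 0 0 0 0.3' | tail -1; python3 steer.py '0 0 0 0 0 0 0.3'|tail -1
python3 - <<'E'
from plan import *
to([469.5,-326,28],down(2.7))
E
```

```text
grasp_force: 40.4
grasp_force: 40.4
t 33.08 pos [ 471.3 -324.2   38.9] open 0.39 grip 40.4 F [ 0.3 -1.  -0.1] q [-0.61  0.51  1.88  0.    0.75  0.91]
  rot(tool) [ 0.0006 -0.001   0.0046] shift before [-1.9  1.7 10.9] after [-1.9  1.8 10.9]
```

```bash
python3 steer.py '0 0 0.0045 -1.9 1.7 7 0.3;0 0 0 0 0 7 0.3;0 0 0 0 0 0 0.3;0 0 0 0 0 0 0.3' >/dev/null; python3 ok.py && python3 steer.py '0 0 0 0 0 2 0.3;0 0 0 0 0 0 0.3'>/dev/null && python3 ok.py && python3 steer.py '0 0 0 0 0 2 0.3;0 0 0 0 0 0 0.3'>/dev/null && python3 ok.py && python3 steer.py '0 0 0 0 0 1.5 0.3;0 0 0 0 0 0 0.3'>/dev/null && python3 ok.py && python3 steer.py '0 0 0 0 0 1 0.3;0 0 0 0 0 0 0.3'>/dev/null && python3 ok.py && python3 steer.py '0 0 0 0 0 1 0.3;0 0 0 0 0 0 0.3'>/dev/null && python3 ok.py&& python3 steer.py '0 0 0 0 0 1 0.3;0 0 0 0 0 0 0.3'>/dev/null && python3 ok.py
```

```text
[ 468.9 -326.3   24.3] Ftool [0.6 0.2 1.4] 0.388 40.4
[ 469.2 -326.5   22.7] Ftool [-0.   0.   1.2] 0.385 40.4
[ 469.2 -326.5   20.6] Ftool [ 0.7 -0.1  1.3] 0.385 40.4
[ 469.3 -326.6   19.2] Ftool [-0.2  0.4  0.7] 0.387 40.4
[ 469.4 -326.6   19.1] Ftool [ -2.   -0.4 -10.1] 0.386 41.6
```

Contact at the same height. Release, rise, move clear and look.

```bash
python3 steer.py '0 0 0 0 0 0 0.45;0 0 0 0 0 0 0.6;0 0 0 0 0 0 0.6;0 0 0 0 0 0 0.6;0 0 0 0 0 -10 0.6' | tail -2; python3 steer.py '0 0 0 0 0 -30 0.6;0 0 0 0 0 -40 0.6;0 0 0 0 0 -40 0.6;0 0 0 -8 35 -10 0.6;0 0 0 -8 35 0 0.6' | tail -1;  python3 steer.py '0 0 0 -10 38 0 0.6;0 0 0 -10 38 0 0.6;0 0 0 -10 38 0 0.6;0 0 0 -10 38 0 0.6;0 0 0 -10 38 0 0.6' | tail -1
python3 - <<'E'
from plan import *
t=r.grab_frame("top")[:,:,::-1];s=r.grab_frame("scene")[:,:,::-1]
cv2.imwrite("pics/tend.png",t);cv2.imwrite("pics/send.png",s)
T=cv2.resize(t[225:375,340:510],None,fx=2.6,fy=4,interpolation=2) if 0 else cv2.resize(t[230:375,345:505],None,fx=2.5,fy=2.5,interpolation=2)
S=cv2.resize(s[235:430,130:325],None,fx=2.05,fy=2.05,interpolation=2)
c=np.zeros((600,800,3),np.uint8);c[:T.shape[0],:400]=T[:,:400];c[:S.shape[0],400:400+S.shape[1]]=S[:,:400]
A=cv2.resize(t[180:365,125:320],None,fx=1,fy=1);c[400:585,:195]=A;c[400:560,400:600]=s[100:260,260:460]
cv2.imwrite("pics/crop7.png",c); print(r.sense()['clock'],r.sense()['eef_pos'])
E
```

```text
opening: 0.597
grasp_force: 0.0
grasp_force: 0.0
grasp_force: 0.0
35.4333 [ 413.35441608 -594.72393072  149.12263229]
```

View pics/crop7.png

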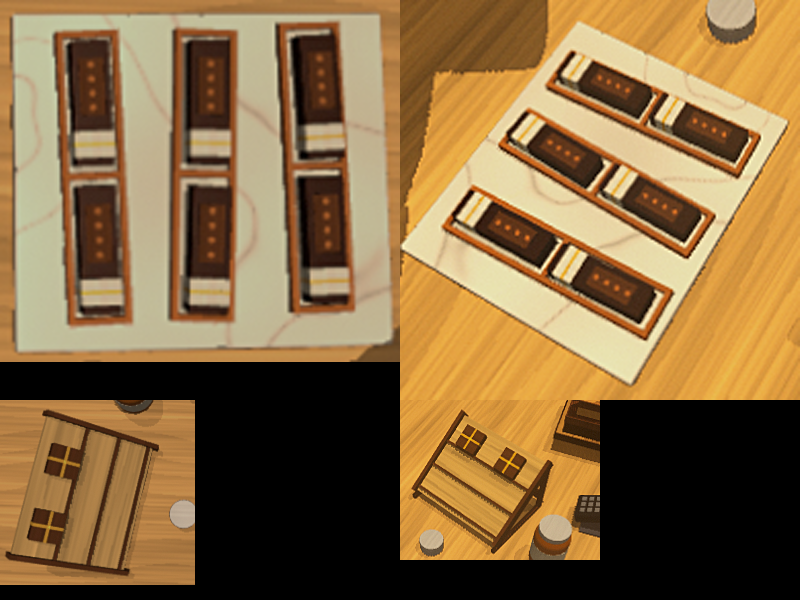

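The last picture shows all six cartons inside their wells with light floor visible around each. In its top view the wells span about columns 60–350 and rows 30–320. The rack's two lower ledges are empty, and the square boxes, tin and jar stand where they were.

```bash
python3 -c "
from rig import r
print(r.sense()['qvel'].round(3)); print(r.sign_off())"
```

```text
[ 0.055 -0.036  0.084  0.034  0.006  0.046]
the job is handed in; nothing more can be done
None
```

I handed the job in at about 35 s: all four display cartons were set down in free wells, the empty tray first, so each tray shows two; the result was not reported back.

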